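# Pack an instrument case and leak-test its lid seam

### The job

Lay every instrument that is lying loose on the table (one to three clamps, forceps or tweezers) in the open aluminium case, then shut the lid and swing the steel hasp fully over onto it. Turn the tester's dial to the green dot (the second click from its stop), take the orange probe from its stand and run its tip lightly and steadily along the blue lid seam from the green mark, round the corner, to the red mark, touching or almost touching the seam and no faster than about 2 cm a second. Then stand the probe back in its stand and turn the dial back to its stop, disturbing neither the cup nor the bottle standing behind.

Things in the scene. Friction and masses are not known exactly. Their poses are not given: they have to be found in the camera images.
- case: Fixed aluminium instrument case, 190 (x) by 220 (y) by 50 mm high with 12 mm walls and an 8 mm floor, so the inside is 166 by 196 mm, open above. Origin at the middle of its underside. Its -x side is the front with the hasp (hinge 96 mm in front of the centre, at y = +60 mm), its +x side has the lid's hinge (87 mm behind the centre). The rim is 50 mm above the origin. It is turned by up to 0.15 rad.
- lid (a joint): Angle of the case's lid, 0 = shut flat on the rim, grows as it opens up and back, stops at 2.0; starts standing open at 1.8 to 1.95. Flat plate 174 (away from the hinge) by 204 by 6 mm. The hinge is stiff: the lid stays where it is put while steeper than about 1.1 rad, below that it sinks slowly shut by itself. It takes 1 to 3 N at its edge to swing. Needs to be under 0.05.
- lid_hinge (a point): Middle of the lid's hinge line (it runs along the case's y axis), at the far edge of the lid, rim height.
- hasp (a joint): Angle of the steel hasp, 0 = lying flat over the catch on the lid, 1.57 = upright, more = leaning out to the front, stop at 2.4; starts at 1.6 to 2.2. Strap 66 mm long from its hinge, 36 mm wide, 4 mm thick, red tip. Its stiff hinge leaves it where it is put; it takes about 1 N to swing. It does not get in the lid's way. The catch is a steel loop on the lid, 45 mm from the hasp's hinge, and stands 3 mm proud through the window of the closed hasp. Needs to be under 0.12.
- hasp_hinge (a point): Middle of the hasp's hinge line (along the case's y axis), on top of the case's front wall, 10 mm over the rim.
- dial (a joint): Angle of the tester's dial, growing clockwise seen from above, from its stop 0 to 1.39. It clicks into detents at 0, 0.45, 0.90 (the green dot, second click) and 1.35 rad and springs to the nearest one when let go; starts at 0. It takes under 0.15 N m.
- dial_grip (a point): On the dial's axis (vertical), in the upper part of its grip bar. The bar is 49 mm long, 14 mm wide, and reaches from 7 mm above this point to 17 mm below it, where a round skirt 52 mm wide begins; at dial 0 it lies along the tester's x axis with the white pointer line toward -x. This point is 85 mm above the table.
- tester: Fixed white leak tester, a box 120 (x) by 110 (y) by 48 mm high, with the black dial at the middle of its top. Origin at the middle of its underside. It may change places with the stand.
- stand: Fixed black probe stand, foot 80 by 80 mm, top plate 64 by 64 mm, its upper face 90 mm above the origin (middle of its underside). A 30 by 30 mm hole passes through the 8 mm top plate; below it the stand is open to the front and back (its x axis) and 74 mm deep to the foot.
- probe: Loose leak probe, 90 g, stands upright in the stand. Origin at its tip, z axis up along it; round, 147 mm long: pointed steel shaft up to 15 mm thick from 0 to 75 mm, black flange 46 mm wide from 75 to 81 mm which rests on the stand's top plate, orange grip 24 mm thick from 81 to 147 mm. In the stand its tip is 15 mm above the stand's origin.
- seam_0 (a point): Start of the seam (green mark), on the case's rim beside the hasp, 91 mm in front of the case's centre. The seam is the blue line where the lid's edge (6 mm step) meets the 8 mm wide rim ledge; these points lie at rim height in the middle of the ledge, 4 mm outside the lid's edge.
- seam_1 (a point): Next point of the seam, 40 mm further along the front.
- seam_2 (a point): Next point of the seam, 40 mm further along the front.
- seam_3 (a point): The front right corner of the seam, 41 mm further; here the path turns by 90 degrees and runs back along the case's -y side.
- seam_4 (a point): Next point of the seam, 52 mm past the corner.
- seam_5 (a point): Next point of the seam, 52 mm further.
- seam_6 (a point): End of the seam (red mark), 52 mm further.
- mosquito_clamp: Loose steel ring-handled clamp, 147 mm long, 63 mm wide over its finger rings (-y end), 8 mm thick; shanks 14 mm wide and about 5 mm thick from y = -25 to +18 mm. Its long direction is its own y axis; origin at the middle of its underside. May be absent. Grip it across the middle, fingers closing along its x axis.
- forceps: Loose steel ring-handled forceps, 141 mm long, 63 mm wide over its finger rings (-y end), 8 mm thick; shanks 14 mm wide and about 5 mm thick from y = -22 to +17 mm. Its long direction is its own y axis; origin at the middle of its underside. May be absent. Grip it across the middle, fingers closing along its x axis.
- tweezers_loose: Loose steel tweezers, 133 mm long, 13 mm wide, 8 mm thick. Its long direction is its own y axis; origin at the middle of its underside. May be absent. Grip it across the middle, fingers closing along its x axis.
- cup: Green plastic cup, 49 mm wide, 43 mm high, to be left alone.
- oil_bottle: White bottle with a red nozzle, 40 mm wide, 112 mm high, to be left alone.

How it is judged:
By the outcome, as a careful person would: the job done as asked, in the order asked, and still so for the second after the job is handed in, with the robot touching nothing.
Of mosquito_clamp, forceps, tweezers_loose only 1 to 3 are there at a start; the rules pass over those that are not, and their reading is None.
At some moment in a run one of mosquito_clamp, forceps, tweezers_loose may be knocked a few centimetres aside while the robot is not near it.
It also fails if it takes over 210 s, if anything falls off the work surface, if the arm or the gripper's body presses on something with over 40 N, if the wrist force passes 120 N, or if a joint passes its speed limit or range.

### The arm

A 6-joint arm with a two-finger parallel gripper is mounted at the origin on a cart in front of the work surface, level with it; the furniture and walls round the work are solid. World frame = base frame: x ahead of the robot, y to its left, z up, the work surface at z = 0. Lengths are in mm, angles in degrees, forces in N, time in s.
With the tool pointing down it reaches from about 325 to 875 mm from the base axis. Payload 4.4 kg.
Tool frame: the origin (TCP) lies midway between the tips of the shut fingers; the grasp point (between the pads) lies 19 mm behind it; z points along the fingers, y is the line along which they close (so a half turn about z gives the same grasp; the last joint's range is limited). The gripper opens to 85 mm and grips with 20 to 120 N. Pads are 22 mm wide; open, the fingers measure 114 mm over their backs; the gripper's body (76 mm by 85 mm) begins 54 mm behind the grasp point. The pads swing forward as they close: fully open they stand 13 mm farther back than shut.
Start: joints at [-78.18, 11.837, 88.321, -0, 79.842, -8.623], TCP at [200.822, -538.793, 202.682] pointing down, gripper open.
Joint ranges: [-156.59, 156.59], [-49.26, 127.26], [12.9, 141.05], [-63.56, 243.56], [4.71, 150.69], [-161.64, 161.64]. Speed limits (degrees/s): [159.86, 159.86, 180, 180, 180, 180].

### API

Orientations are given as a 3x3 rotation matrix whose columns are the frame's x, y, z axes.
In Python, from bench import manip gives the robot as it stands.
- The arm moves only by the tool servo_tool, never from a script. Its argument "steps" is a list of rows, each a list of 5 numbers: the shift along the tool's x, y, z in mm, then the turn about the tool's z in rad, then the finger opening in mm, from 0 to 85.4. In form: [[x, y, z, twist, jaw], ...]. A call has 1 to 5 rows; each row shifts and turns the commanded pose from where the row before left it, along the tool's axes as they then stand; what a row does not reach is not made up. A row lasts 1/8 s, in which the tool goes at most 62.5 mm and 10.7 degrees, less where a joint would pass 70% of its speed; a pose out of reach is approached as far as the arm can. A call with a gripper value outside its range is refused whole. The fingers move at their own pace and stop on an object; "force" is the grip in N (left out, the last holds). Time passes only in rows, so rows that do not move let the fingers close. It gives the time, the measured TCP pose, the force, the opening and the grip force at its end, in the units of the state.
- manip.sense(): the state, without advancing time (a new reading comes with each control period).
- manip.camera(name): name is "side" or "top"; returns a dict with "frame" (480x640x3 uint8, red, green, blue), "range_z" (480x640 float32, mm along the optical axis (not along the pixel's ray), 0 where there is no reading), "fx", "fy", "cx", "cy" (pixels), "R" (3x3) and "t" (3): a world point X has camera coordinates R X + t. Camera axes: x right, y down, z forward; pixel columns grow to the right and rows downward; lengths in mm; the calibration is good to about 2 mm. A picture is of the moment at which its call begins.
- manip.job_done(): hands the job in; it is judged then, once.
The state is a dict: "time_s": time; "joint_positions": joint angles; "dq": joint speeds; "joint_torque": joint torques, N m; "eef_pos": TCP position; "ee_rot": TCP orientation; "contact_force": force on the tool from outside, world axes, zero at the start; "ft_torque": the same for the moment, N m; "opening": finger opening in mm; "grip_force": force on a finger pad.
Only numpy, scipy, OpenCV 4.12 (cv2) and the standard library are available. Lean on these libraries where they do the work, as an engineer would, in place of code of your own. Each camera call takes 0.05 s, during which the arm holds its last target. There are 200 camera calls.

## Working session

There is one attempt and no reset: what is moved stays moved. The work goes in short steps, Python scripts to look and compute and a tool call to move; the robot and the scene stay as the last step left them, time stands still between calls to the robot, and variables do not carry over. Pictures are saved under pics/ and viewed, at most 14 in all, crops included, and the job is handed in when it is done.

Besides the shell and the picture viewer there is one more tool, called after ">>>" in YAML: its name, and indented under it one key for each argument. servo_tool: Moves the arm, as the interface text tells. Its arguments: {"type":"object","properties":{"steps":{"type":"array"},"force":{"type":"number"}},"required":["steps"]}

```bash
mkdir -p pics; ls
cat > h.py <<'E'
import numpy as np, cv2
from bench import manip
def snap(n,name):
    c=manip.camera(n); np.savez('last_%s.npz'%n,**c); cv2.imwrite('pics/'+name,c['frame'][:,:,::-1]); return c
def load(n): return dict(np.load('last_%s.npz'%n))
def px(c,u,v,r=1):
    u,v=int(round(u)),int(round(v))
    d=c['range_z'][v-r:v+r+1,u-r:u+r+1]; d=d[d>0]; z=np.median(d)
    p=np.array([(u-c['cx'])/c['fx']*z,(v-c['cy'])/c['fy']*z,z]); return c['R'].T@(p-c['t'])
def pz(c,u,v,h):
    d=c['R'].T@np.array([(u-c['cx'])/c['fx'],(v-c['cy'])/c['fy'],1]); o=-c['R'].T@c['t']; return o+d*(h-o[2])/d[2]
def proj(c,X):
    q=c['R']@np.array(X)+c['t']; return c['fx']*q[0]/q[2]+c['cx'],c['fy']*q[1]/q[2]+c['cy']
E
python3 - <<'E'
from h import *
for n in('top','side'):
    c=snap(n,n+'0.png'); print(n,c['fx'],(-c['R'].T@c['t']).round(),c['R'].round(2).tolist())
s=manip.sense(); print(s)
E
```

```text
pics
top 469.3518241680473 [522.  95. 924.] [[0.02, -1.0, -0.01], [-1.0, -0.02, -0.06], [0.06, 0.01, -1.0]]
side 588.8787983559646 [ 592. -853.  770.] [[1.0, 0.03, 0.02], [0.03, -0.57, -0.82], [-0.02, 0.82, -0.57]]
{'time_s': 0.1, 'joint_positions': array([-7.81821784e+01,  1.18802593e+01,  8.83968284e+01, -2.14797354e-03,
        7.98413209e+01, -8.62070277e+00]), 'dq': array([ 0.12829612, -0.0611255 , -0.23929389,  0.09144094,  0.07266113,
       -0.01281854]), 'joint_torque': array([-1.35817254e-05, -3.84093761e+01, -2.92550504e+01, -1.19801462e-04,
        4.86150777e-03, -9.68184935e-06]), 'eef_pos': array([ 200.63669143, -538.06827065,  201.63130956]), 'ee_rot': array([[ 9.37045146e-01,  3.49207937e-01, -4.59363805e-04],
       [ 3.49208132e-01, -9.37043019e-01,  2.01525623e-03],
       [ 2.73299823e-04, -2.04879964e-03, -9.99997864e-01]]), 'contact_force': array([0.39215096, 0.42028422, 0.72470566]), 'ft_torque': array([ 0.00058759, -0.00173745,  0.0094058 ]), 'grip_force': 0.0, 'opening': 85.18810562495318}
```

View pics/top0.png

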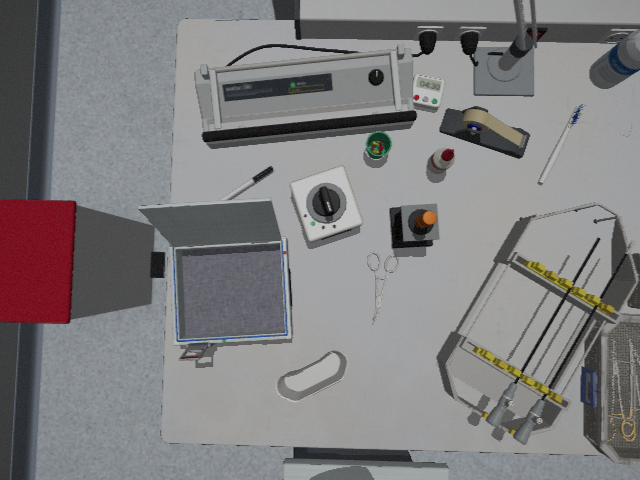

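View pics/side0.png

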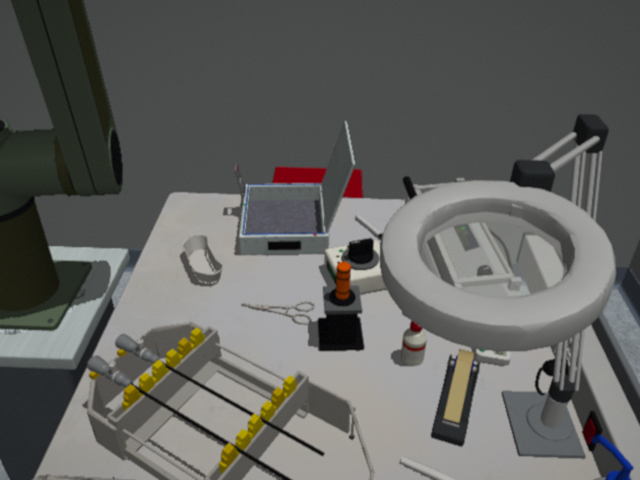

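The top view shows the case at about (232,292) and its lid raised toward the top. The hasp is at (198,352), tester dial at (327,202), probe at (427,218), cup at (378,146) and bottle at (443,160). One ring-handled instrument lies at (378,285). Next I enlarge the case and the middle.

Run:
```python
from h import *
c=load('top'); f=c['frame'][:,:,::-1]
cv2.imwrite('pics/c1.png',cv2.resize(f[190:370,130:370],None,fx=3.3,fy=3.3,interpolation=2))
cv2.imwrite('pics/c2.png',cv2.resize(f[140:340,280:460],None,fx=3,fy=3,interpolation=2))
for n,u,v in [('dialtop',327,203),('probe',427,217),('clamp',378,283),('testertop',310,225),('standtop',402,230),('cup',378,146),('bottle',446,155),('rimFR',291,338),('rimBR',287,241),('rimBL',173,246),('lidtop',142,208),('lidtopR',270,203),('table',340,320)]: print(n,px(c,u,v).round())
```

```text
dialtop [642.  85.  92.]
probe [612. -77. 162.]
clamp [499. -20.  -1.]
testertop [606. 115.  47.]
standtop [597. -50.  86.]
cup [770. -15.   3.]
bottle [ 733. -126.   91.]
rimFR [388. 148.  -1.]
rimBR [577. 161.   7.]
rimBL [560. 369.  56.]
lidtop [610. 369. 214.]
lidtopR [623. 174. 206.]
table [425.  53.   1.]
```

View pics/c1.png

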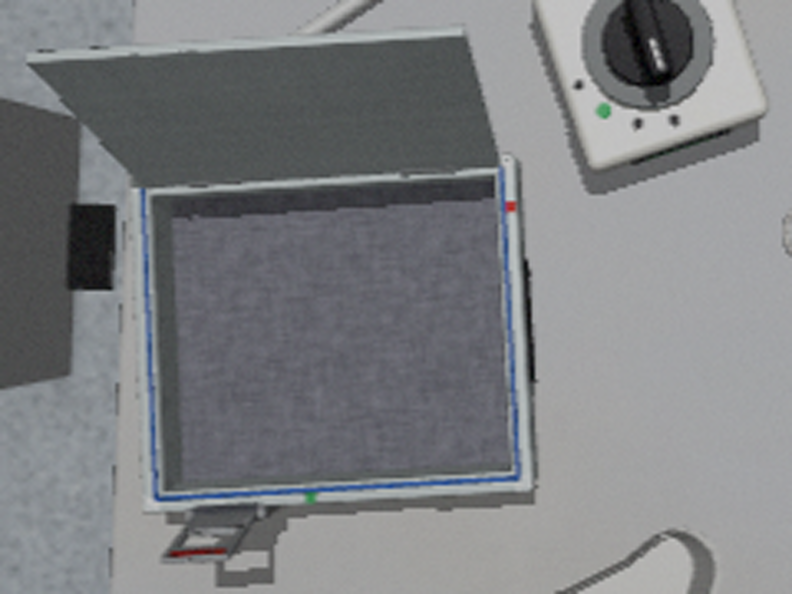

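View pics/c2.png

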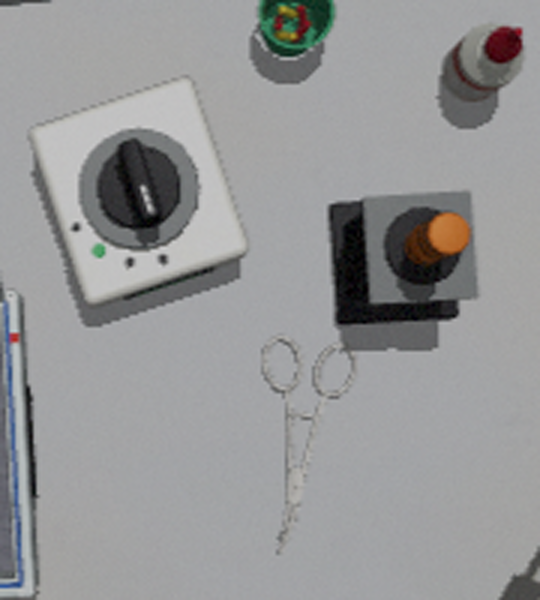

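The first crop shows the rim corners: FL (147,512), FR (533,488) and BR (513,153). The green mark is at (310,497), the red mark at (511,207), and the hasp tip at (195,555). In the second crop the dial is centred at (140,185) with the pointer at (150,205). The stand plate spans (363,196)–(478,300). The clamp's rings are at (280,363) and (334,370), its tip at (278,552).

```bash
cat > fit.py <<'E'
from h import *
c=load('top')
A=lambda u,v:(130+u/3.3,190+v/3.3)
B=lambda u,v:(280+u/3,140+v/3)
def rigid(P,Q):
    P,Q=np.array(P,float),np.array(Q,float);p,q=P-P.mean(0),Q-Q.mean(0)
    a=np.arctan2((p[:,0]*q[:,1]-p[:,1]*q[:,0]).sum(),(p*q).sum());R=np.array([[np.cos(a),-np.sin(a)],[np.sin(a),np.cos(a)]])
    return a,R,Q.mean(0)-R@P.mean(0)
if __name__=='__main__':
    loc=[(-95,110),(-95,-110),(-91,15),(65,-106),(95,-110)]
    im=[A(147,512),A(533,488),A(310,497),A(511,207),A(515,155)]
    W=[pz(c,*m,50)[:2] for m in im]
    a,R,t=rigid(loc,W); print('case',a,t,[(w-R@l-t).round(1) for w,l in zip(W,loc)])
    for n,p in [('s0',(-91,15)),('s3',(-91,-106)),('s6',(65,-106)),('hasp',(-96,60)),('lidh',(87,0))]: print(n,(R@p+t).round(1))
    im=[B(33,128),B(190,78),B(247,250),B(92,303)]
    W=[pz(c,*m,48)[:2] for m in im]; loc=[(60,55),(60,-55),(-60,-55),(-60,55)]
    a,R,t=rigid(loc,W);print('tester',a,t,[(w-R@l-t).round(1) for w,l in zip(W,loc)])
    im=[B(363,198),B(471,190),B(478,299),B(367,303)]
    W=[pz(c,*m,90)[:2] for m in im]; loc=[(32,32),(32,-32),(-32,-32),(-32,32)]
    a,R,t=rigid(loc,W);print('stand',a,t,[(w-R@l-t).round(1) for w,l in zip(W,loc)])
    print('probe top',pz(c,*B(449,233),147+15),'flange',pz(c,*B(422,245),96))
    for n,p in [('tip',(278,552)),('r1',(280,363)),('r2',(334,370)),('ringtop1',(276,335)),('ringtop2',(343,344)),('pivot',(296,485)),('mid',(301,430)),('mid2',(298,460))]: print(n,pz(c,*B(*p),4).round(1))
    for p in[(195,555),(165,560),(225,553)]: print('hasptip',px(c,*A(*p)).round(), proj(c,(1,1,1))and'')
    cup=pz(c,*B(297,20),43);print('cup',cup)
E
python3 fit.py
```

```text
case 0.08221737758011896 [479.76696663 260.97127795] [array([ 0.9, -2.3]), array([1.5, 0.9]), array([-0.3,  0.8]), array([-0.7,  0.2]), array([-1.4,  0.3])]
s0 [387.8 268.4]
s3 [397.8 147.9]
s6 [553.3 160.7]
hasp [379.2 312.9]
lidh [566.5 268.1]
tester 0.3420489174770865 [647.5144053   84.69626801] [array([-0.7, -3.7]), array([-3.9,  2.1]), array([1.5, 4.7]), array([ 3.1, -3.1])]
stand 0.06922760327520878 [610.43852259 -81.10175935] [array([-1. , -0.2]), array([ 0.8, -0.3]), array([-0.2, -0.6]), array([0.4, 1.1])]
probe top [611.01125705 -81.62088012 162.        ] flange [611.24504873 -81.15506061  96.        ]
tip [419.6  -9.9   4. ]
r1 [541.9  -9.2   4. ]
r2 [538.1 -44.4   4. ]
ringtop1 [560.1  -6.3   4. ]
ringtop2 [555.2 -50.1   4. ]
pivot [463.  -20.9   4. ]
mid [498.6 -23.6   4. ]
mid2 [479.2 -21.9   4. ]
hasptip [368. 313. 123.] 
hasptip [364. 328. 122.] 
hasptip [369. 298. 122.] 
cup [758.20875245 -12.09435197  43.        ]
```

```bash
cat >> h.py <<'E'
def plan(x,y,z,yaw=None):
    """yaw = world angle (deg) of tool y, mod 180"""
    s=manip.sense(); R=s['ee_rot']; d=np.array([x,y,z])-s['eef_pos']
    cy=np.degrees(np.arctan2(R[1,1],R[0,1])); 
    print('t',round(s['time_s'],2),'pos',s['eef_pos'].round(1),'yaw_y',cy.round(1),'j6',s['joint_positions'][5].round(1),'open',round(s['opening'],1),'F',s['contact_force'].round(1))
    print(' now-frame shift',(R.T@d).round(1))
    if yaw is not None:
        tw=-((yaw-cy+90)%180-90); a=np.radians(tw); Rz=np.array([[np.cos(a),-np.sin(a),0],[np.sin(a),np.cos(a),0],[0,0,1]])
        print(' twist',np.radians(tw).round(3),'then shift',((R@Rz).T@d).round(1))
E
python3 - <<'E'
from h import *
c=load('side')
for u,v in [(400,260),(500,330),(600,260),(510,190),(592,135)]: print(px(c,u,v).round())
c=load('top')
print('bar',pz(c,280+139/3,140+184/3,92))
plan(487,-23,60,85.5)
E
```

```text
[ 648. -472.  477.]
[ 714. -544.  472.]
[ 801. -483.  492.]
[ 753. -384.  494.]
[ 930. -131.  434.]
bar [644.45445879  86.13485704  92.        ]
t 0.1 pos [ 200.6 -538.1  201.6] yaw_y -69.6 j6 -8.6 open 85.2 F [0.4 0.4 0.7]
 now-frame shift [ 448.2 -382.4  142.5]
 twist 0.435 then shift [ 245.2 -535.7  142.5]
```

>>> servo_tool:
  steps:
    - [0,0,0,0.145,30]
    - [0,0,0,0.145,30]
    - [0,0,0,0.145,30]
    - [24.5,-53.5,0,0,30]
    - [24.5,-53.5,0,0,30]
  force: 40

```text
time_s: 0.72
eef_pos: [258.2, -434.6, 201.8]
ee_rot: [[0.997, -0.08, -0.0], [-0.08, -0.997, 0.002], [-0.0, -0.002, -1.0]]
contact_force: [0.9, 0.1, -0.0]
opening: 30.0
grip_force: 0.0
```

>>> servo_tool:
  steps:
    - [24.5,-53.5,0,0,30]
    - [24.5,-53.5,0,0,30]
    - [24.5,-53.5,0,0,30]
    - [24.5,-53.5,0,0,30]
    - [24.5,-53.5,0,0,30]

```text
time_s: 1.35
eef_pos: [401.4, -176.9, 202.5]
ee_rot: [[0.997, -0.078, 0.0], [-0.078, -0.997, 0.0], [0.0, -0.0, -1.0]]
contact_force: [1.3, -0.2, 0.6]
opening: 29.7
grip_force: 0.0
```

>>> servo_tool:
  steps:
    - [24.5,-53.5,0,0,30]
    - [24.5,-53.5,30,0,30]
    - [24.5,-53.5,30,0,30]
    - [0,0,30,0,30]
    - [0,0,0,0,30]

```text
time_s: 1.98
eef_pos: [480.8, -28.6, 112.9]
ee_rot: [[0.997, -0.076, -0.008], [-0.076, -0.997, 0.002], [-0.008, -0.001, -1.0]]
contact_force: [-0.5, -0.5, -0.6]
opening: 29.5
grip_force: 0.0
```

Run:
```python
from h import *
plan(487,-23,30,85.5)
c0=load('top');c=snap('top','top1.png')
cv2.imwrite('pics/top1c.png',cv2.resize(c['frame'][220:350,330:460,::-1],None,fx=4,fy=4,interpolation=2))
```

```text
t 1.98 pos [480.8 -28.6 112.9] yaw_y -94.4 j6 80.7 open 29.5 F [-0.5 -0.5 -0.6]
 now-frame shift [ 6.3 -6.  82.9]
 twist 0.002 then shift [ 6.3 -6.  82.9]
```

View pics/top1c.png

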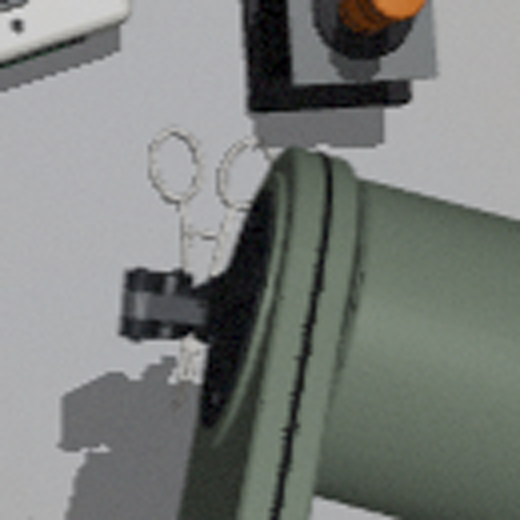

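The rings are still at (174,165) and (245,170) in the crop, so the instrument has not moved and I can descend.

>>> servo_tool:
  steps:
    - [6,-6,30,0,30]
    - [0,0,40,0,30]
    - [0,0,20,0,30]
    - [0,0,10,0,30]
    - [0,0,0,0,30]

```text
time_s: 2.65
eef_pos: [490.8, -25.3, 16.6]
ee_rot: [[0.997, -0.079, 0.001], [-0.079, -0.997, -0.0], [0.001, 0.0, -1.0]]
contact_force: [1.0, 1.1, -0.2]
opening: 30.0
grip_force: 0.0
```

Run:
```python
from h import *
plan(487,-23,2,85.5)
c=snap('side','side1.png'); u,v=proj(c,(487,-23,10)); u,v=int(u),int(v)
cv2.imwrite('pics/side1c.png',cv2.resize(c['frame'][v-60:v+60,u-80:u+80,::-1],None,fx=4,fy=4,interpolation=2))
```

```text
t 2.65 pos [490.8 -25.3  16.6] yaw_y -94.5 j6 81.5 open 30.0 F [ 1.   1.1 -0.2]
 now-frame shift [-4.  -2.  14.6]
 twist -0.001 then shift [-4.  -2.  14.6]
```

View pics/side1c.png

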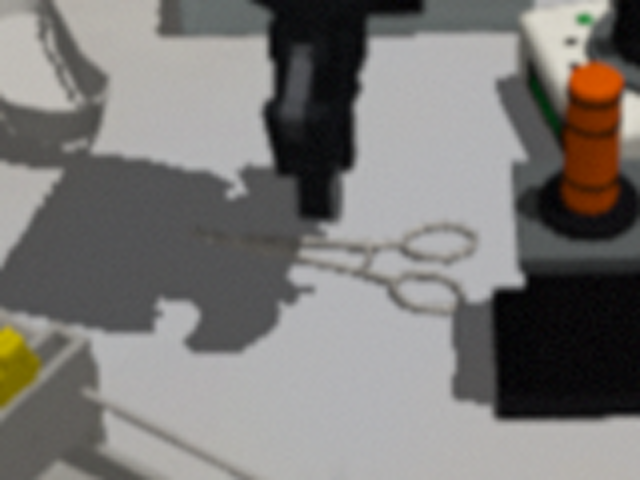

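The side crop shows the fingertip at (318,218) and the instrument's shanks at (318,240)–(318,262). Rings are at (440,243) and (428,293). I check this against the calibration.

Run:
```python
from h import *
c=load('side'); u0,v0=proj(c,(487,-23,10)); u0,v0=int(u0)-80,int(v0)-60
for n,p in [('r1',(440,243)),('r2',(428,293)),('tip',(197,231)),('sh1',(318,241)),('sh2',(318,262)),('piv',(300,245))]: print(n,pz(c,u0+p[0]/4,v0+p[1]/4,4).round(1))
for z in(16,20,24): print([((q-np.array([u0,v0]))*4).round() for q in map(np.array,[proj(c,(490,-40,z)),proj(c,(490,-10,z)),proj(c,(490,-46,z))])])
print(px(c,u0+318/4,v0+212/4).round(1),px(c,u0+318/4,v0+200/4).round(1))
```

```text
r1 [543.1 -13.9   4. ]
r2 [539.5 -48.4   4. ]
tip [426.2 -11.5   4. ]
sh1 [484.8 -15.5   4. ]
sh2 [486.3 -30.1   4. ]
piv [476.5 -18.8   4. ]
[array([323., 258.]), array([329., 215.]), array([322., 267.])]
[array([323., 251.]), array([329., 208.]), array([322., 260.])]
[array([323., 245.]), array([329., 202.]), array([321., 254.])]
[489.1 -52.5  55.4] [489.5 -53.3  63.3]
```

Run:
```python
from h import *
c=load('side'); u0,v0=proj(c,(487,-23,10)); u0,v0=int(u0)-80,int(v0)-60
for v in range(195,275,8): print(v,[px(c,u0+u/4,v0+v/4,0).round(0).tolist() for u in(300,318,332)])
```

```text
195 [[482.0, -54.0, 66.0], [490.0, -54.0, 66.0], [496.0, -48.0, 61.0]]
203 [[482.0, -54.0, 61.0], [489.0, -52.0, 60.0], [496.0, -46.0, 55.0]]
211 [[482.0, -55.0, 57.0], [489.0, -53.0, 56.0], [496.0, -48.0, 52.0]]
219 [[474.0, 5.0, -1.0], [482.0, 5.0, -1.0], [496.0, -47.0, 46.0]]
227 [[475.0, -3.0, 1.0], [482.0, -1.0, -1.0], [490.0, 2.0, -3.0]]
235 [[476.0, -14.0, 5.0], [484.0, -14.0, 6.0], [491.0, -13.0, 5.0]]
243 [[476.0, -12.0, -1.0], [484.0, -14.0, 1.0], [491.0, -13.0, -0.0]]
251 [[477.0, -25.0, 5.0], [484.0, -19.0, 0.0], [492.0, -17.0, -1.0]]
259 [[478.0, -29.0, 4.0], [485.0, -28.0, 3.0], [493.0, -29.0, 4.0]]
267 [[478.0, -30.0, -0.0], [485.0, -30.0, 0.0], [493.0, -28.0, -1.0]]
```

Run:
```python
from h import *
c=snap('side','side2.png');print(manip.sense()['eef_pos'],manip.sense()['opening'])
u0,v0=proj(c,(487,-23,10)); u0,v0=int(u0)-80,int(v0)-60
for v in range(180,275,8): print(v,[px(c,u0+u/4,v0+v/4,0).round(0).tolist() for u in(300,318,332)])
cv2.imwrite('pics/side2c.png',cv2.resize(c['frame'][v0-20:v0+110,u0:u0+160,::-1],None,fx=4,fy=4,interpolation=2))
```

```text
[491.66129852 -25.24043908  17.36272629] 30.09327385327001
180 [[482.0, -52.0, 74.0], [490.0, -53.0, 75.0], [496.0, -46.0, 69.0]]
188 [[483.0, -54.0, 71.0], [490.0, -54.0, 71.0], [496.0, -46.0, 64.0]]
196 [[483.0, -56.0, 67.0], [489.0, -53.0, 65.0], [496.0, -48.0, 61.0]]
204 [[482.0, -52.0, 59.0], [489.0, -51.0, 59.0], [496.0, -49.0, 57.0]]
212 [[481.0, -50.0, 53.0], [489.0, -52.0, 55.0], [496.0, -47.0, 50.0]]
220 [[474.0, 3.0, 0.0], [482.0, 3.0, 0.0], [489.0, 5.0, -1.0]]
228 [[475.0, -3.0, 1.0], [482.0, 0.0, -2.0], [490.0, -3.0, 2.0]]
236 [[476.0, -14.0, 6.0], [484.0, -13.0, 5.0], [491.0, -13.0, 5.0]]
244 [[476.0, -16.0, 2.0], [484.0, -15.0, 2.0], [491.0, -13.0, 0.0]]
252 [[477.0, -25.0, 5.0], [484.0, -19.0, 0.0], [492.0, -19.0, 0.0]]
260 [[477.0, -25.0, 0.0], [485.0, -28.0, 4.0], [493.0, -30.0, 5.0]]
268 [[478.0, -31.0, 1.0], [485.0, -30.0, 0.0], [493.0, -32.0, 2.0]]
```

View pics/side2c.png

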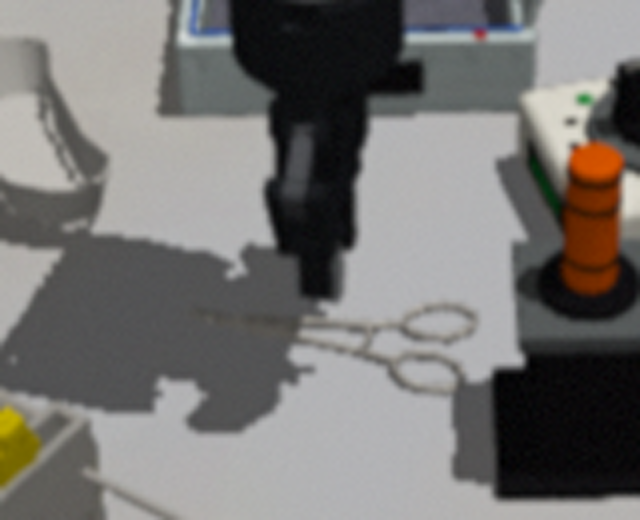

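>>> servo_tool:
  steps:
    - [-4,0,8,0,30]
    - [0,0,4,0,30]
    - [0,0,0,0,30]
    - [0,0,0,0,30]

```text
time_s: 3.25
eef_pos: [486.4, -24.2, 3.9]
ee_rot: [[0.997, -0.078, 0.0], [-0.078, -0.997, -0.0], [0.0, 0.0, -1.0]]
contact_force: [-0.3, 0.3, -0.1]
opening: 29.9
grip_force: 0.0
```

Run:
```python
from h import *
c=snap('side','side3.png');s=manip.sense();print(s['eef_pos'],s['opening'],s['contact_force'])
u0,v0=proj(c,(487,-23,10)); u0,v0=int(u0)-80,int(v0)-60
for v in range(204,275,6): print(v,[px(c,u0+u/4,v0+v/4,0).round(0).tolist() for u in(300,318,332)],c['frame'][v0+v//4,u0+79])
```

```text
[486.44741799 -24.25229618   3.9952119 ] 30.214610375593825 [0.30244061 0.3526743  1.21519264]
204 [[482.0, -53.0, 60.0], [489.0, -53.0, 61.0], [495.0, -43.0, 53.0]] [21 21 24]
210 [[482.0, -53.0, 58.0], [489.0, -55.0, 60.0], [495.0, -43.0, 50.0]] [19 19 21]
216 [[482.0, -54.0, 54.0], [489.0, -53.0, 53.0], [495.0, -41.0, 43.0]] [19 19 21]
222 [[481.0, -51.0, 47.0], [489.0, -52.0, 47.0], [495.0, -45.0, 41.0]] [17 17 18]
228 [[481.0, -50.0, 43.0], [489.0, -53.0, 46.0], [495.0, -44.0, 38.0]] [14 15 17]
234 [[481.0, -51.0, 42.0], [489.0, -51.0, 42.0], [491.0, -8.0, 3.0]] [18 19 21]
240 [[476.0, -14.0, 3.0], [484.0, -16.0, 5.0], [491.0, -14.0, 4.0]] [70 70 67]
246 [[476.0, -19.0, 2.0], [484.0, -17.0, 1.0], [491.0, -14.0, -2.0]] [94 93 92]
252 [[477.0, -26.0, 6.0], [484.0, -18.0, -1.0], [492.0, -18.0, -0.0]] [170 171 170]
258 [[nan, nan, nan], [485.0, -28.0, 6.0], [492.0, -21.0, -0.0]] [168 165 162]
264 [[478.0, -29.0, 1.0], [485.0, -24.0, -3.0], [493.0, -27.0, 1.0]] [132 130 128]
270 [[478.0, -34.0, 1.0], [485.0, -31.0, -1.0], [493.0, -32.0, -1.0]] [158 157 160]
  return _methods._mean(a, axis=axis, dtype=dtype,
  ret = ret.dtype.type(ret / rcount)
```

>>> servo_tool:
  steps:
    - [0,0,0,0,0]
    - [0,0,0,0,0]
    - [0,0,0,0,0]
    - [0,0,0,0,0]
    - [0,0,0,0,0]

```text
time_s: 3.92
eef_pos: [486.2, -24.3, 3.9]
ee_rot: [[0.997, -0.078, 0.0], [-0.078, -0.997, 0.0], [0.0, -0.0, -1.0]]
contact_force: [0.4, -0.2, 0.1]
opening: 0.4
grip_force: 0.0
```

```bash
python3 - <<'E' 2>/dev/null
from h import *
c=snap('side','side4.png');s=manip.sense();print(s['eef_pos'],s['opening'],s['contact_force'])
u0,v0=proj(c,(487,-23,10)); u0,v0=int(u0)-80,int(v0)-60
for v in range(204,275,6): print(v,[px(c,u0+u/4,v0+v/4,0).round(0).tolist() for u in(300,318,332)])
E
```

```text
[486.25612458 -24.28157693   3.90800383] -0.06911526998763816 [-0.31619694 -0.18213023  0.34445989]
204 [[480.0, -37.0, 46.0], [488.0, -39.0, 48.0], [494.0, -34.0, 44.0]]
210 [[nan, nan, nan], [487.0, -38.0, 45.0], [494.0, -34.0, 41.0]]
216 [[478.0, -28.0, 31.0], [486.0, -31.0, 33.0], [494.0, -32.0, 35.0]]
222 [[474.0, 0.0, 0.0], [482.0, 0.0, 0.0], [490.0, 2.0, -1.0]]
228 [[475.0, -4.0, 2.0], [483.0, -4.0, 2.0], [490.0, -5.0, 3.0]]
234 [[475.0, -6.0, 0.0], [483.0, -5.0, 1.0], [490.0, -5.0, 0.0]]
240 [[476.0, -18.0, 6.0], [484.0, -18.0, 7.0], [491.0, -14.0, 4.0]]
246 [[476.0, -17.0, 1.0], [484.0, -17.0, 1.0], [491.0, -16.0, 0.0]]
252 [[477.0, -23.0, 4.0], [484.0, -19.0, -0.0], [492.0, -21.0, 2.0]]
258 [[477.0, -27.0, 5.0], [485.0, -27.0, 5.0], [492.0, -21.0, -1.0]]
264 [[477.0, -28.0, 1.0], [485.0, -27.0, -1.0], [493.0, -33.0, 6.0]]
270 [[478.0, -30.0, -2.0], [485.0, -30.0, -2.0], [493.0, -32.0, 0.0]]
```

The fingers shut on nothing. The cameras put the shut tips at about z 30 while the reported TCP is z 4, so there is an offset of about 26 mm. I'll reopen and descend with force checks.

>>> servo_tool:
  steps:
    - [0,0,0,0,30]
    - [0,0,0,0,30]
    - [0,0,8,0,30]
    - [0,0,8,0,30]
    - [0,0,0,0,30]

```text
time_s: 4.6
eef_pos: [485.0, -24.0, -13.3]
ee_rot: [[0.997, -0.078, -0.003], [-0.078, -0.997, 0.001], [-0.003, -0.0, -1.0]]
contact_force: [0.5, -0.9, -0.5]
opening: 29.9
grip_force: 0.0
```

>>> servo_tool:
  steps:
    - [0,0,3,0,30]
    - [0,0,0,0,30]

```text
time_s: 4.85
eef_pos: [486.1, -24.2, -15.3]
ee_rot: [[0.997, -0.078, -0.0], [-0.078, -0.997, 0.0], [-0.0, -0.0, -1.0]]
contact_force: [0.3, -0.5, 0.5]
opening: 30.1
grip_force: 0.0
```

>>> servo_tool:
  steps:
    - [0,0,2,0,30]
    - [0,0,0,0,30]

```text
time_s: 5.1
eef_pos: [486.2, -24.3, -17.1]
ee_rot: [[0.997, -0.078, -0.0], [-0.078, -0.997, 0.0], [-0.0, -0.0, -1.0]]
contact_force: [0.2, 0.4, -0.1]
opening: 29.8
grip_force: 0.0
```

>>> servo_tool:
  steps:
    - [0,0,3,0,30]
    - [0,0,3,0,30]
    - [0,0,0,0,30]

```text
time_s: 5.48
eef_pos: [485.9, -24.2, -23.5]
ee_rot: [[0.997, -0.078, -0.001], [-0.078, -0.997, 0.0], [-0.001, -0.0, -1.0]]
contact_force: [-0.2, -0.1, 0.2]
opening: 30.0
grip_force: 0.0
```

>>> servo_tool:
  steps:
    - [0,0,1.5,0,30]
    - [0,0,0,0,30]

```text
time_s: 5.72
eef_pos: [486.2, -24.3, -24.7]
ee_rot: [[0.997, -0.078, -0.0], [-0.078, -0.997, 0.0], [-0.0, -0.0, -1.0]]
contact_force: [0.2, 0.2, -0.2]
opening: 30.0
grip_force: 0.0
```

```bash
python3 - <<'E' 2>/dev/null
from h import *
c=snap('side','side5.png');s=manip.sense();print(s['eef_pos'],s['opening'],s['contact_force'])
u0,v0=proj(c,(487,-23,10)); u0,v0=int(u0)-80,int(v0)-60
for v in range(240,300,5): print(v,[px(c,u0+u/4,v0+v/4,0).round(0).tolist() for u in(300,318,332)])
E
```

```text
[486.25087394 -24.27588259 -24.62517962] 29.88516949668116 [ 0.23951605 -0.703719   -0.9783308 ]
240 [[484.0, -70.0, 54.0], [491.0, -72.0, 57.0], [495.0, -46.0, 33.0]]
245 [[481.0, -50.0, 34.0], [491.0, -72.0, 54.0], [495.0, -43.0, 27.0]]
250 [[481.0, -52.0, 32.0], [488.0, -52.0, 33.0], [495.0, -44.0, 26.0]]
255 [[481.0, -54.0, 29.0], [488.0, -54.0, 30.0], [495.0, -46.0, 22.0]]
260 [[481.0, -51.0, 25.0], [488.0, -52.0, 26.0], [495.0, -47.0, 22.0]]
265 [[481.0, -55.0, 26.0], [488.0, -53.0, 24.0], [495.0, -46.0, 18.0]]
270 [[481.0, -52.0, 18.0], [488.0, -52.0, 18.0], [495.0, -45.0, 12.0]]
275 [[480.0, -51.0, 15.0], [488.0, -52.0, 16.0], [495.0, -46.0, 11.0]]
280 [[480.0, -49.0, 10.0], [488.0, -51.0, 12.0], [495.0, -49.0, 10.0]]
285 [[479.0, -40.0, -1.0], [487.0, -46.0, 4.0], [494.0, -41.0, 1.0]]
290 [[479.0, -45.0, 1.0], [487.0, -45.0, 1.0], [494.0, -41.0, -2.0]]
295 [[480.0, -50.0, 1.0], [487.0, -49.0, 0.0], [494.0, -47.0, -1.0]]
```

>>> servo_tool:
  steps:
    - [0,0,3,0,30]
    - [0,0,0,0,30]

```text
time_s: 6.02
eef_pos: [485.9, -24.2, -27.9]
ee_rot: [[0.997, -0.078, -0.001], [-0.078, -0.997, 0.0], [-0.001, -0.0, -1.0]]
contact_force: [-0.1, -0.0, -0.2]
opening: 30.1
grip_force: 0.0
```

>>> servo_tool:
  steps:
    - [0,0,1,0,25]
    - [0,0,0,0,10]
    - [0,0,0,0,0]
    - [0,0,0,0,0]
    - [0,0,0,0,0]

```text
time_s: 6.65
eef_pos: [486.9, -24.4, -28.1]
ee_rot: [[0.997, -0.078, 0.001], [-0.078, -0.997, -0.0], [0.001, 0.0, -1.0]]
contact_force: [0.8, -0.2, 5.7]
opening: 11.7
grip_force: 40.9
```

>>> servo_tool:
  steps:
    - [0,0,-10,0,0]
    - [0,0,-20,0,0]
    - [0,0,-20,-0.173,0]
    - [0,0,-20,-0.173,0]
    - [0,0,-20,-0.173,0]
  force: 60

```text
time_s: 7.28
eef_pos: [485.4, -24.1, 61.8]
ee_rot: [[0.902, 0.432, -0.001], [0.432, -0.902, 0.0], [-0.001, -0.001, -1.0]]
contact_force: [-0.5, -0.1, -1.0]
opening: 10.9
grip_force: 58.5
```

>>> servo_tool:
  steps:
    - [0,0,-20,-0.173,0]
    - [0,0,-20,-0.173,0]
    - [0,0,-20,-0.173,0]
    - [0,0,0,-0.173,0]
    - [0,0,0,-0.173,0]

```text
time_s: 7.9
eef_pos: [485.7, -24.2, 121.5]
ee_rot: [[0.256, 0.967, -0.0], [0.967, -0.256, 0.0], [-0.0, -0.0, -1.0]]
contact_force: [-0.5, -0.4, 0.1]
opening: 11.1
grip_force: 58.6
```

>>> servo_tool:
  steps:
    - [0,0,0,-0.173,0]
    - [0,0,0,-0.173,0]
    - [0,0,0,0,0]

```text
time_s: 8.28
eef_pos: [485.6, -24.1, 121.1]
ee_rot: [[-0.079, 0.997, -0.001], [0.997, 0.079, 0.0], [0.0, -0.001, -1.0]]
contact_force: [-0.4, 0.6, -1.6]
opening: 11.2
grip_force: 58.6
```

```bash
python3 - <<'E' 2>/dev/null
from h import *
plan(475,261,120,4.7)
E
```

```text
t 8.28 pos [485.6 -24.1 121.1] yaw_y 4.5 j6 -17.6 open 11.2 F [-0.4  0.6 -1.6]
 now-frame shift [285.   12.    1.2]
 twist -0.003 then shift [285.   12.8   1.2]
```

>>> servo_tool:
  steps:
    - [47.5,2,0,0,0]
    - [47.5,2,0,0,0]
    - [47.5,2,0,0,0]
    - [47.5,2,0,0,0]
    - [47.5,2,0,0,0]

```text
time_s: 8.9
eef_pos: [476.5, 214.7, 121.3]
ee_rot: [[-0.078, 0.997, -0.0], [0.997, 0.078, -0.0], [-0.0, -0.0, -1.0]]
contact_force: [0.4, -0.5, -0.5]
opening: 11.1
grip_force: 58.6
```

>>> servo_tool:
  steps:
    - [47.5,2,0,0,0]
    - [0,0,25,0,0]
    - [0,0,25,0,0]
    - [0,0,0,0,0]

```text
time_s: 9.4
eef_pos: [472.4, 260.0, 68.9]
ee_rot: [[-0.079, 0.997, -0.006], [0.997, 0.079, -0.002], [-0.002, -0.006, -1.0]]
contact_force: [0.2, -0.7, -1.0]
opening: 10.9
grip_force: 58.6
```

```bash
python3 - <<'E' 2>/dev/null
from h import *
plan(475,261,-17,4.7)
c=snap('side','side6.png'); u,v=proj(c,(480,261,50)); u,v=int(u),int(v)
cv2.imwrite('pics/side6c.png',cv2.resize(c['frame'][v-90:v+70,u-100:u+100,::-1],None,fx=3.5,fy=3.5,interpolation=2))
E
```

```text
t 9.4 pos [472.4 260.   68.9] yaw_y 4.5 j6 15.1 open 10.9 F [ 0.2 -0.7 -1. ]
 now-frame shift [ 0.9  3.2 85.9]
 twist -0.003 then shift [ 0.9  3.2 85.9]
```

View pics/side6c.png

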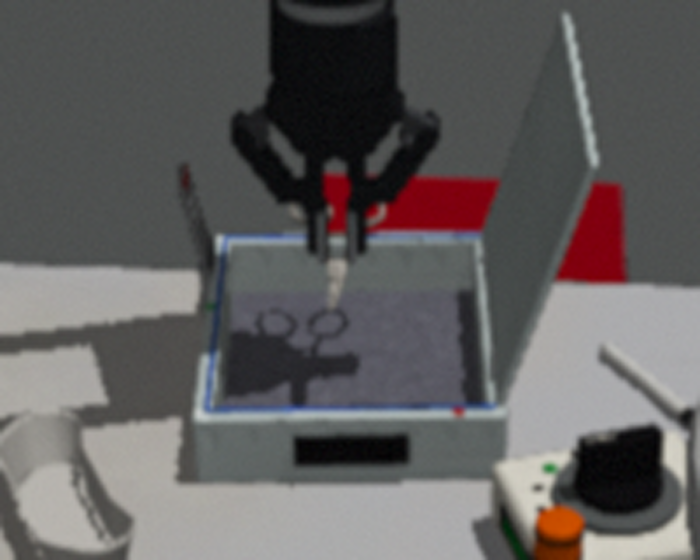

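The instrument hangs over the inside of the case, with its rings at (300,210) and tip at (335,300). The gripper is clear of both the hasp and the lid, so I lower it.

>>> servo_tool:
  steps:
    - [0,3,30,0,0]
    - [0,0,30,0,0]
    - [0,0,20,0,0]
    - [0,0,5,0,0]
    - [0,0,0,0,0]

```text
time_s: 10.07
eef_pos: [479.2, 261.2, -12.5]
ee_rot: [[-0.08, 0.997, 0.002], [0.997, 0.08, 0.001], [0.0, 0.002, -1.0]]
contact_force: [0.2, -0.7, -0.3]
opening: 10.6
grip_force: 58.6
```

>>> servo_tool:
  steps:
    - [0,0,1.5,0,0]
    - [0,0,0,0,20]
    - [0,0,0,0,30]
    - [0,0,0,0,30]
    - [0,0,-10,0,30]

```text
time_s: 10.7
eef_pos: [477.2, 260.7, -5.5]
ee_rot: [[-0.081, 0.997, -0.002], [0.997, 0.081, -0.001], [-0.001, -0.002, -1.0]]
contact_force: [-0.0, 0.1, 0.0]
opening: 29.9
grip_force: 0.0
```

>>> servo_tool:
  steps:
    - [0,0,-30,0,30]
    - [0,0,-50,0,30]
    - [0,0,-50,0,0]
    - [0,0,-50,0,0]
    - [0,0,0,0,0]

```text
time_s: 11.32
eef_pos: [482.1, 262.5, 181.6]
ee_rot: [[-0.081, 0.997, 0.012], [0.997, 0.081, 0.004], [0.003, 0.012, -1.0]]
contact_force: [0.6, -0.0, 0.5]
opening: 0.1
grip_force: 0.0
```

```bash
python3 - <<'E' 2>/dev/null
from h import *
plan(660,270,170,4.7)
E
```

```text
t 11.32 pos [482.1 262.5 181.6] yaw_y 4.6 j6 14.9 open 0.1 F [ 0.6 -0.   0.5]
 now-frame shift [ -7.  177.7  13.7]
 twist -0.001 then shift [ -7.1 177.7  13.7]
```

>>> servo_tool:
  steps:
    - [0,0,-30,-0.175,0]
    - [0,0,-15,-0.175,0]
    - [0,0,0,-0.175,0]
    - [0,0,0,-0.175,0]
    - [0,0,0,-0.175,0]

```text
time_s: 11.95
eef_pos: [477.4, 260.7, 219.0]
ee_rot: [[-0.82, 0.572, -0.002], [0.572, 0.82, -0.001], [0.001, -0.001, -1.0]]
contact_force: [0.2, 0.6, -0.6]
opening: -0.1
grip_force: 0.0
```

>>> servo_tool:
  steps:
    - [0,0,0,-0.175,0]
    - [0,0,0,-0.175,0]
    - [0,0,0,-0.175,0]
    - [0,0,0,-0.171,0]
    - [0,0,0,0,0]

```text
time_s: 12.58
eef_pos: [477.5, 260.8, 219.1]
ee_rot: [[-0.997, -0.079, -0.002], [-0.079, 0.997, -0.001], [0.002, -0.0, -1.0]]
contact_force: [0.6, 0.6, -0.3]
opening: 0.3
grip_force: 0.0
```

```bash
python3 - <<'E' 2>/dev/null
from h import *
plan(670,277,225,94.7)
E
```

```text
t 12.57 pos [477.5 260.8 219.1] yaw_y 94.5 j6 -75.0 open 0.3 F [ 0.6  0.6 -0.3]
 now-frame shift [-193.2    0.9   -6.2]
 twist -0.003 then shift [-193.2    0.4   -6.2]
```

>>> servo_tool:
  steps:
    - [-43,0,-12,0,0]
    - [-50,0,0,0,0]
    - [-50,0,0,0,0]
    - [-50,0,0,0,0]
    - [0,0,0,0,0]

```text
time_s: 13.2
eef_pos: [672.2, 275.6, 227.8]
ee_rot: [[-0.997, -0.077, -0.004], [-0.077, 0.997, -0.002], [0.004, -0.001, -1.0]]
contact_force: [-0.7, -0.3, -0.2]
opening: 0.4
grip_force: 0.0
```

>>> servo_tool:
  steps:
    - [0,0,30,0,0]
    - [0,0,30,0,0]
    - [0,0,5,0,0]
    - [0,0,0,0,0]

```text
time_s: 13.7
eef_pos: [669.9, 276.8, 167.4]
ee_rot: [[-0.997, -0.081, -0.0], [-0.081, 0.997, 0.0], [0.0, 0.0, -1.0]]
contact_force: [-1.0, -0.5, 0.7]
opening: 0.1
grip_force: 0.0
```

```bash
python3 - <<'E' 2>/dev/null
from h import *
plan(566,268,170,94.7)
c=snap('side','side7.png'); u,v=proj(c,(560,261,130)); u,v=int(u),int(v)
cv2.imwrite('pics/side7c.png',cv2.resize(c['frame'][max(v-100,0):v+90,u-120:u+100,::-1],None,fx=3.3,fy=3.3,interpolation=2));print(u,v)
E
```

```text
t 13.7 pos [669.9 276.8 167.4] yaw_y 94.6 j6 -79.0 open 0.1 F [-1.  -0.5  0.7]
 now-frame shift [104.3  -0.4  -2.5]
 twist -0.001 then shift [104.3  -0.3  -2.5]
320 178
```

View pics/side7c.png

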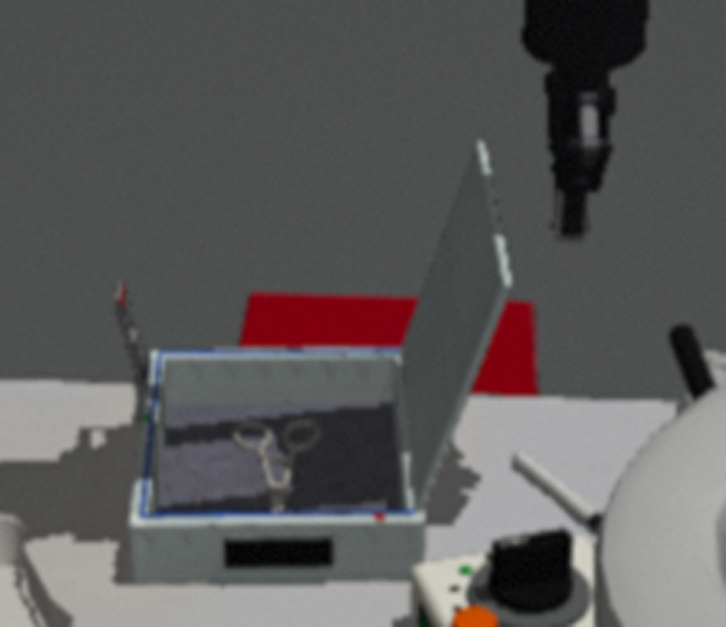

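The instrument lies flat on the case floor at (278,455). The shut fingers are behind the lid, with the tip at (572,238) and the lid edge at about (500,220). I now push the lid forward.

>>> servo_tool:
  steps:
    - [20,0,0,0,0]
    - [20,0,0,0,0]
    - [18,0,0,0,0]
    - [18,0,0,0,0]
    - [18,0,0,0,0]

```text
time_s: 14.38
eef_pos: [578.5, 269.6, 170.4]
ee_rot: [[-0.997, -0.081, 0.007], [-0.081, 0.997, 0.002], [-0.007, 0.001, -1.0]]
contact_force: [1.9, -0.9, 1.5]
opening: 0.1
grip_force: 0.7
```

>>> servo_tool:
  steps:
    - [18,0,0,0,0]
    - [18,0,0,0,0]
    - [18,0,2,0,0]
    - [0,0,0,0,0]

```text
time_s: 14.88
eef_pos: [523.1, 265.1, 167.0]
ee_rot: [[-0.997, -0.081, 0.003], [-0.081, 0.997, 0.001], [-0.003, 0.001, -1.0]]
contact_force: [-0.7, 0.0, -0.2]
opening: 0.3
grip_force: 0.0
```

```bash
python3 - <<'E' 2>/dev/null
from h import *
plan(494,262,160,94.7)
c=snap('side','side8.png'); u,v=320,178
cv2.imwrite('pics/side8c.png',cv2.resize(c['frame'][78:268,200:420,::-1],None,fx=3,fy=3,interpolation=2))
E
```

```text
t 14.88 pos [523.1 265.1 167. ] yaw_y 94.7 j6 -76.3 open 0.3 F [-0.7  0.  -0.2]
 now-frame shift [29.3 -0.7  6.9]
 twist -0.0 then shift [29.3 -0.7  6.9]
```

View pics/side8c.png

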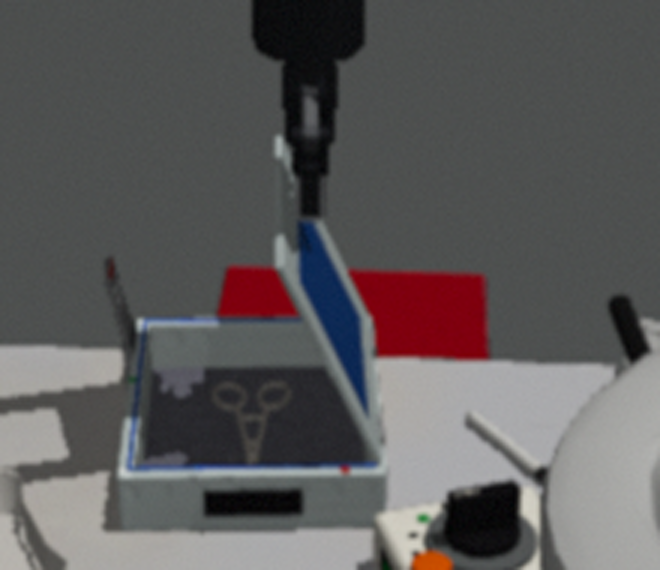

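The lid leans forward at about 1.15 rad with the fingertip near its edge at (310,215), and the instrument is inside. I follow the arc down.

>>> servo_tool:
  steps:
    - [15,0,3,0,0]
    - [15,0,6,0,0]
    - [13,0,9,0,0]
    - [13,0,11,0,0]
    - [11,0,13,0,0]

```text
time_s: 15.55
eef_pos: [457.5, 259.6, 123.7]
ee_rot: [[-0.997, -0.081, 0.003], [-0.081, 0.997, 0.001], [-0.003, 0.001, -1.0]]
contact_force: [0.2, 0.6, 0.7]
opening: -0.2
grip_force: 0.2
```

>>> servo_tool:
  steps:
    - [11,0,13,0,0]
    - [9,0,14,0,0]
    - [9,0,14,0,0]
    - [5,0,15,0,0]
    - [5,0,15,0,0]

```text
time_s: 16.18
eef_pos: [417.1, 256.0, 50.9]
ee_rot: [[-0.997, -0.081, 0.0], [-0.081, 0.997, -0.0], [-0.0, -0.0, -1.0]]
contact_force: [0.3, 0.5, -0.3]
opening: 0.1
grip_force: 0.0
```

>>> servo_tool:
  steps:
    - [1,0,12,0,0]
    - [1,0,8,0,0]
    - [0,0,0,0,0]

```text
time_s: 16.55
eef_pos: [415.0, 255.7, 31.2]
ee_rot: [[-0.997, -0.081, -0.001], [-0.081, 0.997, -0.0], [0.001, -0.0, -1.0]]
contact_force: [-0.2, 0.3, 1.1]
opening: 0.3
grip_force: 0.0
```

```bash
python3 - <<'E' 2>/dev/null
from h import *
plan(414,257,29,94.7)
c=snap('side','side9.png')
for X in [(420,220,56),(480,220,56),(540,220,56)]:
    print(X,px(c,*proj(c,X)).round(0))
E
```

```text
t 16.55 pos [415.  255.7  31.2] yaw_y 94.6 j6 -73.2 open 0.3 F [-0.2  0.3  1.1]
 now-frame shift [0.9 1.4 2.2]
 twist -0.001 then shift [0.9 1.4 2.2]
(420, 220, 56) [420. 218.  57.]
(480, 220, 56) [479. 216.  58.]
(540, 220, 56) [541. 215.  58.]
```

>>> servo_tool:
  steps:
    - [0,0,2,0,0]
    - [0,0,0,0,0]

```text
time_s: 16.85
eef_pos: [415.7, 256.0, 30.2]
ee_rot: [[-0.997, -0.081, 0.001], [-0.081, 0.997, 0.0], [-0.001, 0.0, -1.0]]
contact_force: [0.2, 0.5, -0.8]
opening: 0.2
grip_force: 0.0
```

>>> servo_tool:
  steps:
    - [0,0,1.5,0,0]
    - [0,0,0,0,0]

```text
time_s: 17.1
eef_pos: [415.3, 255.9, 28.4]
ee_rot: [[-0.997, -0.081, -0.0], [-0.081, 0.997, 0.0], [0.0, 0.0, -1.0]]
contact_force: [-0.1, -0.1, -0.4]
opening: 0.2
grip_force: 0.0
```

>>> servo_tool:
  steps:
    - [0,0,1,0,0]
    - [0,0,0,0,0]
    - [0,0,0,0,0]

```text
time_s: 17.48
eef_pos: [415.5, 256.0, 27.9]
ee_rot: [[-0.997, -0.081, 0.0], [-0.081, 0.997, 0.0], [-0.0, 0.0, -1.0]]
contact_force: [-3.3, -0.8, 6.1]
opening: 0.2
grip_force: 2.7
```

>>> servo_tool:
  steps:
    - [0,0,-50,0,0]
    - [0,0,-55,0,0]
    - [30,20,0,0,0]
    - [28,20,0,0,0]
    - [28,20,0,0,0]

```text
time_s: 18.1
eef_pos: [324.0, 309.1, 132.4]
ee_rot: [[-0.997, -0.081, 0.0], [-0.081, 0.997, 0.0], [-0.0, 0.0, -1.0]]
contact_force: [0.3, 0.2, 0.3]
opening: 0.1
grip_force: 0.0
```

>>> servo_tool:
  steps:
    - [0,0,25,0,0]
    - [0,0,25,0,0]
    - [0,0,0,0,0]
    - [0,0,0,0,0]

```text
time_s: 18.6
eef_pos: [325.3, 309.0, 83.0]
ee_rot: [[-0.997, -0.081, 0.001], [-0.081, 0.997, 0.001], [-0.001, 0.0, -1.0]]
contact_force: [0.0, 0.7, 0.1]
opening: -0.1
grip_force: 0.0
```

```bash
python3 - <<'E' 2>/dev/null
from h import *
plan(356,311.5,82,94.7)
c=snap('side','side10.png')
cv2.imwrite('pics/side10c.png',cv2.resize(c['frame'][98:268,170:370,::-1],None,fx=3.3,fy=3.3,interpolation=2))
E
```

```text
t 18.6 pos [325.3 309.   83. ] yaw_y 94.6 j6 -62.2 open -0.1 F [0.  0.7 0.1]
 now-frame shift [-30.8   0.    1. ]
 twist -0.001 then shift [-30.8  -0.    1. ]
```

View pics/side10c.png

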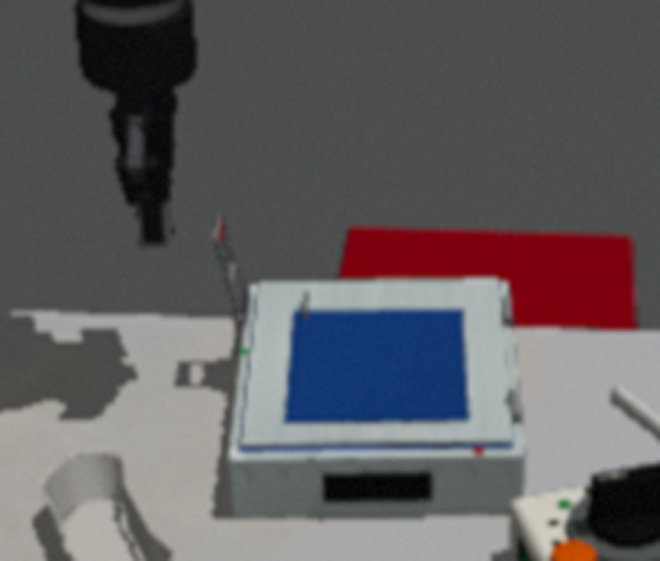

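The lid is shut. The hasp stands with its red tip at (220,230), and the fingertip is in front of it at (152,243).

>>> servo_tool:
  steps:
    - [-16,0,0,0,0]
    - [-15,0,0,0,0]
    - [-10,0,0,0,0]
    - [-10,0,0,0,0]
    - [-9,0,1,0,0]

```text
time_s: 19.27
eef_pos: [385.0, 313.5, 81.1]
ee_rot: [[-0.997, -0.081, -0.001], [-0.081, 0.997, -0.0], [0.001, -0.0, -1.0]]
contact_force: [-0.7, -0.9, -0.4]
opening: 0.1
grip_force: 0.3
```

>>> servo_tool:
  steps:
    - [-9,0,2,0,0]
    - [-9,0,3,0,0]
    - [-9,0,4,0,0]
    - [-8,0,6,0,0]
    - [-8,0,6,0,0]

```text
time_s: 19.9
eef_pos: [427.9, 317.1, 59.9]
ee_rot: [[-0.997, -0.081, -0.0], [-0.081, 0.997, -0.0], [0.0, -0.0, -1.0]]
contact_force: [-0.7, -0.0, -0.1]
opening: 0.0
grip_force: 0.2
```

>>> servo_tool:
  steps:
    - [-6,0,6,0,0]
    - [-5,0,7,0,0]
    - [-5,0,6,0,0]
    - [0,0,4,0,0]
    - [0,0,0,0,0]

```text
time_s: 20.52
eef_pos: [442.9, 318.2, 36.9]
ee_rot: [[-0.997, -0.081, -0.001], [-0.081, 0.997, -0.0], [0.001, -0.0, -1.0]]
contact_force: [0.4, -0.3, -0.1]
opening: -0.0
grip_force: 0.0
```

```bash
python3 - <<'E' 2>/dev/null
from h import *
plan(443,318,36,94.7)
E
```

```text
t 20.52 pos [442.9 318.2  36.9] yaw_y 94.7 j6 -68.1 open -0.0 F [ 0.4 -0.3 -0.1]
 now-frame shift [-0.  -0.2  0.9]
 twist -0.001 then shift [-0.  -0.2  0.9]
```

>>> servo_tool:
  steps:
    - [0,0,2,0,0]
    - [0,0,0,0,0]

```text
time_s: 20.78
eef_pos: [443.3, 318.4, 35.5]
ee_rot: [[-0.997, -0.081, 0.0], [-0.081, 0.997, 0.0], [-0.0, 0.0, -1.0]]
contact_force: [0.3, 0.4, -0.4]
opening: 0.2
grip_force: 0.0
```

>>> servo_tool:
  steps:
    - [0,0,2,0,0]
    - [0,0,0,0,0]

```text
time_s: 21.02
eef_pos: [443.4, 318.5, 33.5]
ee_rot: [[-0.997, -0.081, 0.0], [-0.081, 0.997, 0.0], [-0.0, 0.0, -1.0]]
contact_force: [-0.2, 0.5, 0.7]
opening: -0.1
grip_force: 0.2
```

>>> servo_tool:
  steps:
    - [0,0,1.5,0,0]
    - [0,0,0,0,0]

```text
time_s: 21.28
eef_pos: [443.5, 318.5, 33.2]
ee_rot: [[-0.997, -0.081, 0.0], [-0.081, 0.997, 0.0], [-0.0, 0.0, -1.0]]
contact_force: [-2.2, -1.4, 8.6]
opening: 0.1
grip_force: 4.0
```

>>> servo_tool:
  steps:
    - [0,0,-50,0,0]
    - [0,0,-50,-0.125,0]
    - [0,0,-20,-0.125,40]
    - [-16.4,-40.8,0,0,40]
    - [-16.4,-40.8,0,0,40]

```text
time_s: 21.9
eef_pos: [501.5, 251.7, 152.5]
ee_rot: [[-0.945, -0.327, 0.001], [-0.327, 0.945, 0.0], [-0.001, -0.0, -1.0]]
contact_force: [0.4, 0.3, 0.1]
opening: 40.2
grip_force: 0.0
```

>>> servo_tool:
  steps:
    - [-16.4,-40.8,0,0,40]
    - [-16.4,-40.8,0,0,40]
    - [-16.4,-40.8,0,0,40]
    - [-16.4,-40.8,0,0,40]
    - [-16.4,-40.8,0,0,40]

```text
time_s: 22.52
eef_pos: [645.4, 84.5, 151.6]
ee_rot: [[-0.946, -0.325, -0.001], [-0.325, 0.946, 0.0], [0.0, 0.0, -1.0]]
contact_force: [-0.5, 0.5, 0.1]
opening: 39.9
grip_force: 0.0
```

>>> servo_tool:
  steps:
    - [0,0,20,0,40]
    - [0,0,0,0,40]
    - [0,0,0,0,40]

```text
time_s: 22.9
eef_pos: [643.6, 86.8, 131.3]
ee_rot: [[-0.945, -0.326, -0.002], [-0.326, 0.945, 0.0], [0.002, 0.001, -1.0]]
contact_force: [-0.4, 0.6, 1.7]
opening: 40.2
grip_force: 0.0
```

```bash
python3 - <<'E' 2>/dev/null
from h import *
plan(645,86,42,109)
c=snap('side','side11.png')
u,v=map(int,proj(c,(480,240,56))); u2,v2=map(int,proj(c,(645,86,90)))
cv2.imwrite('pics/s11.png',cv2.resize(c['frame'][130:300,230:430,::-1],None,fx=3.5,fy=3.5,interpolation=2));print(proj(c,(645,86,92)))
E
```

```text
t 22.9 pos [643.6  86.8 131.3] yaw_y 109.1 j6 -109.0 open 40.2 F [-0.4  0.6  1.7]
 now-frame shift [-1.2 -1.3 89.3]
 twist 0.001 then shift [-1.2 -1.3 89.3]
(np.float64(359.75258146452836), np.float64(240.70054175361292))
```

View pics/s11.png

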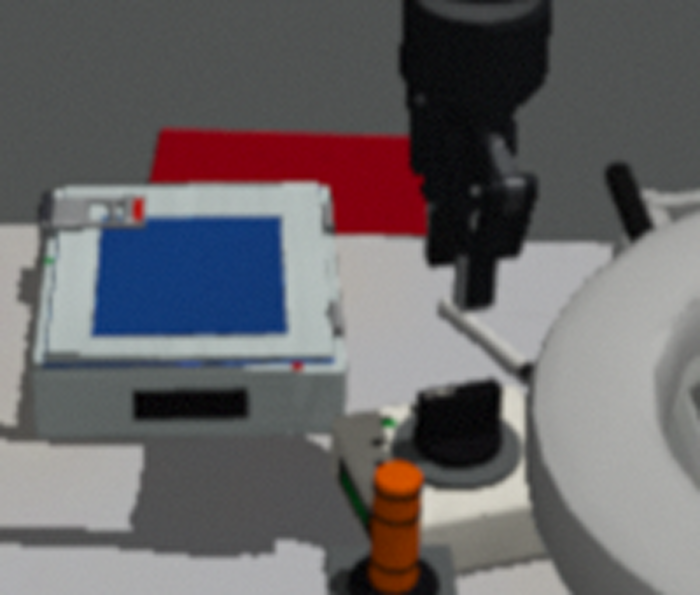

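The hasp lies flat on the lid, red tip at (138,210), and the dial bar top is at (458,385), which matches its projection. I descend onto the dial.

>>> servo_tool:
  steps:
    - [0,-1,30,0,40]
    - [0,0,30,0,40]
    - [0,0,18,0,40]
    - [0,0,8,0,40]
    - [0,0,0,0,40]
  force: 30

```text
time_s: 23.58
eef_pos: [645.2, 85.0, 46.1]
ee_rot: [[-0.946, -0.326, 0.0], [-0.326, 0.946, 0.0], [-0.0, -0.0, -1.0]]
contact_force: [1.1, -0.1, 0.2]
opening: 40.1
grip_force: 0.0
```

>>> servo_tool:
  steps:
    - [0,0,0,0,10]
    - [0,0,0,0,0]
    - [0,0,0,0,0]
    - [0,0,0,0,0]

```text
time_s: 24.08
eef_pos: [645.8, 86.6, 47.6]
ee_rot: [[-0.946, -0.325, 0.002], [-0.325, 0.946, 0.003], [-0.003, 0.002, -1.0]]
contact_force: [-2.3, 5.0, 3.3]
opening: 13.4
grip_force: 32.3
```

```bash
python3 - <<'E' 2>/dev/null
from h import *
plan(645,86,42,109);s=manip.sense();print(s['ft_torque'],s['grip_force'])
E
```

```text
t 24.07 pos [645.8  86.6  47.6] yaw_y 109.0 j6 -109.1 open 13.4 F [-2.3  5.   3.3]
 now-frame shift [ 0.9 -0.3  5.6]
 twist -0.0 then shift [ 0.9 -0.3  5.6]
[0.77572965 0.26436862 0.05791075] 32.33588308095932
```

>>> servo_tool:
  steps:
    - [0,1.2,0,0,0]
    - [0,0,0,0.15,0]
    - [0,0,0,0.15,0]
    - [0,0,0,0.15,0]
    - [0,0,0,0.15,0]

```text
time_s: 24.7
eef_pos: [645.6, 88.4, 47.6]
ee_rot: [[-0.963, 0.27, 0.002], [0.27, 0.963, 0.004], [-0.001, 0.005, -1.0]]
contact_force: [-1.0, 8.4, 5.4]
opening: 13.3
grip_force: 32.5
```

>>> servo_tool:
  steps:
    - [0,0,0,0.15,0]
    - [0,0,0,0.16,0]
    - [0,0,0,0,0]
    - [0,0,0,0,0]

```text
time_s: 25.2
eef_pos: [646.0, 89.4, 47.7]
ee_rot: [[-0.837, 0.547, 0.003], [0.547, 0.837, 0.005], [0.0, 0.006, -1.0]]
contact_force: [-0.6, 8.9, 3.7]
opening: 13.4
grip_force: 32.4
```

```bash
python3 - <<'E' 2>/dev/null
from h import *
plan(645,86,42,109-51.6);s=manip.sense();print(s['ft_torque'],s['grip_force'])
E
```

```text
t 25.2 pos [646.   89.4  47.7] yaw_y 56.9 j6 -56.9 open 13.4 F [-0.6  8.9  3.7]
 now-frame shift [-1.  -3.4  5.6]
 twist -0.009 then shift [-1.  -3.4  5.6]
[1.51971954 0.12297214 0.02587713] 32.41329610347748
```

>>> servo_tool:
  steps:
    - [0,0,0,0,25]
    - [0,0,0,0,40]
    - [0,0,0,0,40]
    - [0,0,-30,0,40]
    - [0,0,-50,0,40]

```text
time_s: 25.82
eef_pos: [642.4, 85.1, 123.6]
ee_rot: [[-0.837, 0.548, -0.007], [0.548, 0.837, -0.0], [0.005, -0.004, -1.0]]
contact_force: [-0.3, -0.1, -0.3]
opening: 39.8
grip_force: 0.0
```

>>> servo_tool:
  steps:
    - [0,0,-20,-0.165,45]
    - [0,0,0,-0.165,45]
    - [0,0,0,-0.165,45]
    - [0,0,0,-0.165,45]
    - [0,0,0,0,45]

```text
time_s: 26.45
eef_pos: [644.7, 85.3, 145.7]
ee_rot: [[-0.997, -0.079, -0.0], [-0.079, 0.997, -0.0], [0.0, -0.0, -1.0]]
contact_force: [0.4, -0.1, 0.2]
opening: 45.0
grip_force: 0.0
```

```bash
python3 - <<'E' 2>/dev/null
from h import *
plan(611,-81,150,94.7)
E
```

```text
t 26.45 pos [644.7  85.3 145.7] yaw_y 94.5 j6 -94.6 open 45.0 F [ 0.4 -0.1  0.2]
 now-frame shift [  46.6 -163.1   -4.3]
 twist -0.003 then shift [  47.2 -163.    -4.3]
```

>>> servo_tool:
  steps:
    - [7,-32.6,-20,-0.003,45]
    - [10,-32.6,0,0,45]
    - [10,-32.6,0,0,45]
    - [10,-32.6,0,0,45]
    - [10,-32.6,0,0,45]

```text
time_s: 27.08
eef_pos: [611.1, -81.9, 165.9]
ee_rot: [[-0.997, -0.081, -0.0], [-0.081, 0.997, -0.0], [0.0, -0.0, -1.0]]
contact_force: [-0.2, -0.2, 0.6]
opening: 44.9
grip_force: 0.0
```

>>> servo_tool:
  steps:
    - [0,0,0,0,45]
    - [0,0,0,0,45]

```text
time_s: 27.32
eef_pos: [611.5, -80.4, 165.9]
ee_rot: [[-0.997, -0.082, 0.0], [-0.082, 0.997, 0.0], [-0.0, 0.0, -1.0]]
contact_force: [0.4, -0.4, 0.7]
opening: 44.9
grip_force: 0.0
```

```bash
python3 - <<'E' 2>/dev/null
from h import *
plan(611,-81,84,94.7)
c=snap('top','top12.png')
a=cv2.resize(c['frame'][160:250,285:385,::-1],None,fx=4,fy=4,interpolation=2)
b=cv2.resize(c['frame'][225:365,160:300,::-1],None,fx=2.57,fy=2.57,interpolation=2)
cv2.imwrite('pics/t12.png',np.hstack([a,b[:360,:360]]))
E
```

```text
t 27.32 pos [611.5 -80.4 165.9] yaw_y 94.7 j6 -110.3 open 44.9 F [ 0.4 -0.4  0.7]
 now-frame shift [ 0.6 -0.6 81.9]
 twist 0.0 then shift [ 0.6 -0.6 81.9]
```

View pics/t12.png

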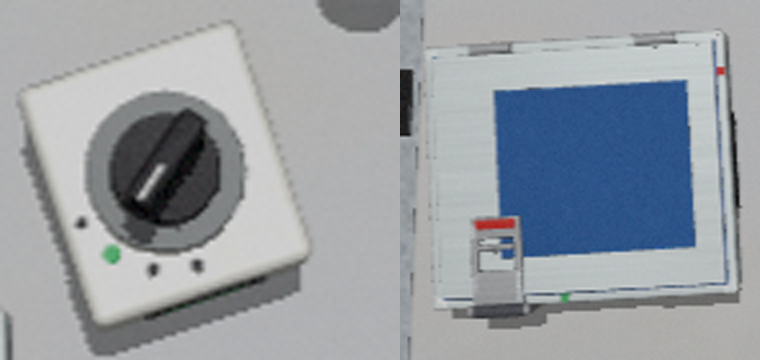

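The dial pointer at (150,185) points to the green dot at (112,253). The lid and hasp are closed, with the green mark at (565,297) and the red mark at (721,71). Now I grip the probe.

>>> servo_tool:
  steps:
    - [0,-0.5,30,0,45]
    - [0,0,30,0,45]
    - [0,0,15,0,45]
    - [0,0,7,0,45]
    - [0,0,0,0,45]
  force: 50

```text
time_s: 28.0
eef_pos: [611.9, -80.8, 84.1]
ee_rot: [[-0.996, -0.084, 0.0], [-0.084, 0.996, -0.0], [-0.0, -0.0, -1.0]]
contact_force: [-0.8, -0.2, -0.0]
opening: 45.0
grip_force: 0.0
```

>>> servo_tool:
  steps:
    - [0,0,0,0,20]
    - [0,0,0,0,10]
    - [0,0,0,0,10]
    - [0,0,0,0,10]

```text
time_s: 28.5
eef_pos: [612.7, -81.3, 85.4]
ee_rot: [[-0.996, -0.084, 0.003], [-0.084, 0.996, -0.001], [-0.003, -0.001, -1.0]]
contact_force: [0.5, 0.9, 4.8]
opening: 22.8
grip_force: 49.1
```

```bash
python3 - <<'E' 2>/dev/null
from h import *
plan(611,-81,84,94.7)
E
```

```text
t 28.5 pos [612.7 -81.3  85.4] yaw_y 94.8 j6 -110.4 open 22.8 F [0.5 0.9 4.8]
 now-frame shift [1.7 0.4 1.4]
 twist 0.002 then shift [1.7 0.4 1.4]
```

>>> servo_tool:
  steps:
    - [0,0,-5,0,10]
    - [0,0,-20,0,10]
    - [0,0,-30,0,10]
    - [0,0,-30,0,10]
    - [0,0,-25,0,10]

```text
time_s: 29.12
eef_pos: [611.8, -81.2, 196.3]
ee_rot: [[-0.996, -0.084, 0.001], [-0.084, 0.996, -0.0], [-0.001, -0.001, -1.0]]
contact_force: [0.1, -0.3, -0.9]
opening: 22.8
grip_force: 49.0
```

>>> servo_tool:
  steps:
    - [0,0,0,0,10]
    - [12,24,0,0,10]
    - [21,40,0,0,10]
    - [21,40,0,0,10]
    - [21,40,0,0,10]

```text
time_s: 29.75
eef_pos: [522.7, 57.2, 192.4]
ee_rot: [[-0.996, -0.084, -0.003], [-0.084, 0.997, 0.0], [0.003, 0.001, -1.0]]
contact_force: [0.1, 0.0, -1.2]
opening: 22.9
grip_force: 49.1
```

>>> servo_tool:
  steps:
    - [21,40,0,0,10]
    - [21,40,0,0,10]
    - [21,40,0,0,10]
    - [21,40,0,0,10]
    - [21,40,0,0,10]

```text
time_s: 30.38
eef_pos: [401.4, 247.3, 192.7]
ee_rot: [[-0.996, -0.084, -0.002], [-0.084, 0.996, -0.001], [0.002, -0.001, -1.0]]
contact_force: [-0.6, 0.2, -1.6]
opening: 22.8
grip_force: 49.1
```

```bash
python3 - <<'E' 2>/dev/null
from h import *
plan(389,268.6,131,94.7)
E
```

```text
t 30.38 pos [401.4 247.3 192.7] yaw_y 94.8 j6 -73.7 open 22.8 F [-0.6  0.2 -1.6]
 now-frame shift [10.4 22.3 61.7]
 twist 0.002 then shift [10.5 22.3 61.7]
```

>>> servo_tool:
  steps:
    - [5,11,20,0.002,10]
    - [5.5,11.3,20,0,10]
    - [0,0,16,0,10]
    - [0,0,4,0,10]
    - [0,0,0,0,10]

```text
time_s: 31.0
eef_pos: [391.2, 267.4, 133.7]
ee_rot: [[-0.997, -0.081, -0.0], [-0.081, 0.997, -0.0], [0.0, -0.0, -1.0]]
contact_force: [0.4, -0.8, -0.9]
opening: 23.1
grip_force: 49.2
```

```bash
python3 - <<'E' 2>/dev/null
from h import *
plan(389,268.6,121,94.7)
c=snap('side','side13.png'); f=c['frame']
u,v=proj(c,(388,268,60)); print('expect tip',u,v,'s0',proj(c,(387.8,268.4,50)))
u,v=int(u),int(v)
crop=f[v-35:v+25,u-40:u+40,::-1]
cv2.imwrite('pics/s13.png',cv2.resize(crop,None,fx=9,fy=9,interpolation=2)); print(u-40,v-35)
E
```

```text
t 31.0 pos [391.2 267.4 133.7] yaw_y 94.7 j6 -70.8 open 23.1 F [ 0.4 -0.8 -0.9]
 now-frame shift [ 2.1  1.4 12.7]
 twist -0.001 then shift [ 2.1  1.4 12.7]
expect tip 243.7039069542621 201.07553672214624 s0 (np.float64(243.9025821605265), np.float64(204.71671540273329))
203 166
```

View pics/s13.png

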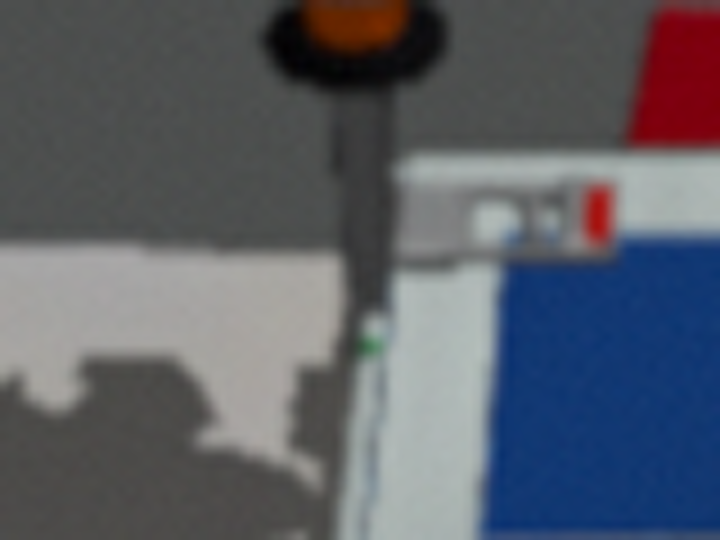

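The side crop shows the probe shaft ending at about (370,310), just above the green mark at (370,345). The ledge spans u 353–385 on that row. I compare this with the projection.

```bash
python3 - <<'E' 2>/dev/null
from h import *
c=load('side')
k=lambda X:((np.array(proj(c,X))-[203,166])*9+4).round(1)
for X in [(391.2,267.4,63),(391.2,267.4,100),(391.2,267.4,130),(387.8,268.4,50),(389,268.6,50),(391.8,268.4,50),(383.8,268.4,50)]: print(X,k(X))
g=cv2.cvtColor(c['frame'],cv2.COLOR_RGB2GRAY)
for v in range(176,208,2): print(v, g[v,234:252])
f=c['frame'].astype(int); 
m=(f[...,1]>f[...,0]+30)&(f[...,1]>f[...,2]+30); ys,xs=np.nonzero(m[190:220,230:260]); print('green',xs.mean()+230,ys.mean()+190,len(xs))
rz=c['range_z']
for v in range(178,202,4): print(v,[px(c,u,v,0).round(0).tolist() for u in(242,244,245)])
E
```

```text
(391.2, 267.4, 63) [382.  311.2]
(391.2, 267.4, 100) [373.3 183.8]
(391.2, 267.4, 130) [366.   77.5]
(387.8, 268.4, 50) [372.1 352.5]
(389, 268.6, 50) [377.  352.2]
(391.8, 268.4, 50) [387.9 353. ]
(383.8, 268.4, 50) [356.3 351.9]
176 [79 75 77 69 59 51 42 41 42 43 41 40 48 70 76 78 78 77]
178 [78 80 79 79 78 70 61 60 62 60 60 53 58 74 79 77 80 78]
180 [77 79 79 78 78 68 53 57 61 61 58 53 60 74 80 79 77 77]
182 [76 77 81 78 78 67 51 56 60 61 59 53 62 77 84 92 93 92]
184 [ 79  77  79  79  77  65  51  56  61  61  58  59  84 118 143 162 168 167]
186 [ 77  78  79  77  80  76  70  62  59  60  58  56  74 108 129 145 147 149]
188 [ 77  78  78  79  79  78  71  62  59  60  62  53  64  93 120 128 127 128]
190 [ 79  78  78  78  78  79  71  59  59  62  60  57  70 100 124 128 128 127]
192 [ 78  78  79  77  77  76  70  55  58  61  60  58  78 116 129 133 131 131]
194 [134 134 135 132 135 132 114  74  57  58  58  59  78 104 114 114 113 110]
196 [167 166 166 168 168 165 144  93  61  57  57  63  98 139 145 142 140 141]
198 [166 164 166 167 168 166 148 103  66  59  58  71 121 174 181 180 178 178]
200 [168 167 166 166 167 164 145  97  68  75  92  96 122 171 181 180 177 177]
202 [166 167 165 166 167 163 136  84  74 120 160 157 150 172 182 179 178 178]
204 [166 167 167 168 164 146  96  65  64  84 113 134 161 177 179 178 179 180]
206 [163 154 134 129 127 113  84  73  96 139 150 147 175 181 181 179 178 178]
green 244.0 204.0 1
178 [[390.0, 259.0, 125.0], [394.0, 260.0, 125.0], [396.0, 261.0, 124.0]]
182 [[389.0, 257.0, 116.0], [393.0, 260.0, 114.0], [395.0, 264.0, 112.0]]
186 [[388.0, 262.0, 103.0], [393.0, 259.0, 105.0], [394.0, 264.0, 102.0]]
190 [[387.0, 264.0, 91.0], [392.0, 258.0, 96.0], [394.0, 262.0, 93.0]]
194 [[386.0, 262.0, 82.0], [391.0, 262.0, 83.0], [393.0, 263.0, 82.0]]
198 [[379.0, 299.0, 49.0], [390.0, 262.0, 72.0], [392.0, 263.0, 72.0]]
```

>>> servo_tool:
  steps:
    - [1.8,1.3,5,0,10]
    - [0,0,4,0,10]
    - [0,0,0,0,10]
    - [0,0,0,0,10]

```text
time_s: 31.55
eef_pos: [389.1, 269.1, 125.0]
ee_rot: [[-0.997, -0.082, 0.0], [-0.082, 0.997, 0.0], [-0.0, 0.0, -1.0]]
contact_force: [-0.3, -0.2, -1.5]
opening: 23.3
grip_force: 49.2
```

>>> servo_tool:
  steps:
    - [0,0,1,0,10]
    - [0,0,0,0,10]
    - [0,0,0,0,10]

```text
time_s: 31.92
eef_pos: [389.1, 269.1, 124.0]
ee_rot: [[-0.997, -0.082, 0.0], [-0.082, 0.997, 0.0], [-0.0, 0.0, -1.0]]
contact_force: [-1.1, -0.9, -1.2]
opening: 22.8
grip_force: 49.2
```

```bash
python3 - <<'E' 2>/dev/null
from h import *
plan(389.1,268.6,121,94.7)
E
```

```text
t 31.93 pos [389.1 269.1 124. ] yaw_y 94.7 j6 -70.5 open 22.8 F [-1.1 -0.9 -1.2]
 now-frame shift [ 0.  -0.5  3. ]
 twist 0.0 then shift [ 0.  -0.5  3. ]
```

Feel for contact in small steps.

>>> servo_tool:
  steps:
    - [0,0,1,0,10]
    - [0,0,0,0,10]
    - [0,0,0,0,10]

```text
time_s: 32.3
eef_pos: [389.0, 269.1, 122.9]
ee_rot: [[-0.997, -0.082, -0.0], [-0.082, 0.997, -0.0], [0.0, -0.0, -1.0]]
contact_force: [0.6, -0.6, -1.3]
opening: 22.9
grip_force: 49.2
```

>>> servo_tool:
  steps:
    - [0,0,1,0,10]
    - [0,0,0,0,10]
    - [0,0,0,0,10]

```text
time_s: 32.67
eef_pos: [389.0, 269.1, 121.9]
ee_rot: [[-0.997, -0.082, -0.0], [-0.082, 0.997, -0.0], [0.0, -0.0, -1.0]]
contact_force: [0.8, -0.0, -1.1]
opening: 22.9
grip_force: 49.2
```

>>> servo_tool:
  steps:
    - [0,0,0.7,0,10]
    - [0,0,0,0,10]
    - [0,0,0,0,10]

```text
time_s: 33.05
eef_pos: [389.1, 269.1, 121.2]
ee_rot: [[-0.997, -0.082, 0.0], [-0.082, 0.997, 0.0], [-0.0, 0.0, -1.0]]
contact_force: [0.0, 0.2, -0.8]
opening: 23.0
grip_force: 49.2
```

>>> servo_tool:
  steps:
    - [0,0,0.5,0,10]
    - [0,0,0,0,10]
    - [0,0,0,0,10]

```text
time_s: 33.42
eef_pos: [389.0, 269.1, 120.7]
ee_rot: [[-0.997, -0.082, -0.0], [-0.082, 0.997, 0.0], [0.0, 0.0, -1.0]]
contact_force: [-0.3, -0.1, -0.7]
opening: 23.0
grip_force: 49.2
```

>>> servo_tool:
  steps:
    - [0,0,0.5,0,10]
    - [0,0,0,0,10]
    - [0,0,0,0,10]

```text
time_s: 33.8
eef_pos: [389.1, 269.1, 120.2]
ee_rot: [[-0.997, -0.082, 0.0], [-0.082, 0.997, 0.0], [-0.0, 0.0, -1.0]]
contact_force: [0.0, -0.2, -1.1]
opening: 22.9
grip_force: 49.2
```

>>> servo_tool:
  steps:
    - [0,0,0.5,0,10]
    - [0,0,0,0,10]
    - [0,0,0,0,10]

```text
time_s: 34.17
eef_pos: [389.2, 269.2, 120.0]
ee_rot: [[-0.997, -0.082, 0.0], [-0.082, 0.997, 0.0], [-0.0, 0.0, -1.0]]
contact_force: [-0.8, 0.1, 1.9]
opening: 22.8
grip_force: 49.2
```

>>> servo_tool:
  steps:
    - [0,-0.8,-0.4,0,10]
    - [0,-1.6,0,0,10]
    - [0,-2.2,0,0,10]
    - [0,-2.2,0,0,10]
    - [0,-2.2,0,0,10]

```text
time_s: 34.8
eef_pos: [389.8, 260.0, 120.1]
ee_rot: [[-0.997, -0.082, -0.0], [-0.082, 0.997, -0.0], [0.0, -0.0, -1.0]]
contact_force: [0.6, 0.7, 0.1]
opening: 22.9
grip_force: 49.2
```

>>> servo_tool:
  steps:
    - [0,-2.2,0,0,10]
    - [0,-2.2,0,0,10]
    - [0,-2.2,0,0,10]
    - [0,-2.2,0,0,10]
    - [0,-2.2,0,0,10]

```text
time_s: 35.42
eef_pos: [390.7, 249.0, 120.1]
ee_rot: [[-0.997, -0.082, -0.0], [-0.082, 0.997, -0.0], [0.0, -0.0, -1.0]]
contact_force: [-0.3, 1.1, -0.3]
opening: 23.0
grip_force: 49.2
```

>>> servo_tool:
  steps:
    - [0,-2.2,0,0,10]
    - [0,-2.2,0,0,10]
    - [0,-2.2,0,0,10]
    - [0,-2.2,0,0,10]
    - [0,-2.2,0,0,10]

```text
time_s: 36.05
eef_pos: [391.6, 238.1, 120.1]
ee_rot: [[-0.997, -0.082, -0.0], [-0.082, 0.997, -0.0], [0.0, -0.0, -1.0]]
contact_force: [-0.2, 0.1, -1.5]
opening: 23.2
grip_force: 49.2
```

```bash
python3 - <<'E' 2>/dev/null
from h import *
plan(399.1,148.3,120.1,94.7)
E
```

```text
t 36.05 pos [391.6 238.1 120.1] yaw_y 94.7 j6 -74.3 open 23.2 F [-0.2  0.1 -1.5]
 now-frame shift [ -0.1 -90.1   0. ]
 twist 0.0 then shift [ -0.1 -90.1   0. ]
```

>>> servo_tool:
  steps:
    - [0,-2.2,0.1,0,10]
    - [0,-2.2,0,0,10]
    - [0,-2.2,0,0,10]
    - [0,-2.2,0,0,10]
    - [0,-2.2,0,0,10]

```text
time_s: 36.67
eef_pos: [392.6, 227.1, 120.0]
ee_rot: [[-0.997, -0.082, 0.0], [-0.082, 0.997, 0.0], [-0.0, 0.0, -1.0]]
contact_force: [-0.2, 0.2, 1.1]
opening: 23.1
grip_force: 49.2
```

>>> servo_tool:
  steps:
    - [0,-2.2,0,0,10]
    - [0,-2.2,0,0,10]
    - [0,-2.2,0,0,10]
    - [0,-2.2,0,0,10]
    - [0,-2.2,0,0,10]

```text
time_s: 37.3
eef_pos: [393.4, 216.2, 120.0]
ee_rot: [[-0.997, -0.082, 0.0], [-0.082, 0.997, 0.0], [-0.0, 0.0, -1.0]]
contact_force: [0.6, 0.8, 1.1]
opening: 23.0
grip_force: 49.3
```

>>> servo_tool:
  steps:
    - [0,-2.2,0,0,10]
    - [0,-2.2,0,0,10]
    - [0,-2.2,0,0,10]
    - [0,-2.2,0,0,10]
    - [0,-2.2,0,0,10]

```text
time_s: 37.92
eef_pos: [394.3, 205.2, 120.0]
ee_rot: [[-0.997, -0.082, 0.0], [-0.082, 0.997, 0.0], [-0.0, 0.0, -1.0]]
contact_force: [-0.8, 0.4, 0.7]
opening: 22.8
grip_force: 49.3
```

>>> servo_tool:
  steps:
    - [0,-2.2,0,0,10]
    - [0,-2.2,0,0,10]
    - [0,-2.2,0,0,10]
    - [0,-2.2,0,0,10]
    - [0,-2.2,0,0,10]

```text
time_s: 38.55
eef_pos: [395.2, 194.2, 120.0]
ee_rot: [[-0.997, -0.082, -0.0], [-0.082, 0.997, 0.0], [0.0, 0.0, -1.0]]
contact_force: [0.5, 0.9, 0.3]
opening: 22.9
grip_force: 49.3
```

>>> servo_tool:
  steps:
    - [0,-2.2,0,0,10]
    - [0,-2.2,0,0,10]
    - [0,-2.2,0,0,10]
    - [0,-2.2,0,0,10]
    - [0,-2.2,0,0,10]

```text
time_s: 39.17
eef_pos: [396.1, 183.3, 120.0]
ee_rot: [[-0.997, -0.082, -0.0], [-0.082, 0.997, 0.0], [0.0, 0.0, -1.0]]
contact_force: [0.2, 0.6, 0.4]
opening: 23.0
grip_force: 49.3
```

>>> servo_tool:
  steps:
    - [0,-2.2,0,0,10]
    - [0,-2.2,0,0,10]
    - [0,-2.2,0,0,10]
    - [0,-2.2,0,0,10]
    - [0,-2.2,0,0,10]

```text
time_s: 39.8
eef_pos: [397.0, 172.3, 120.0]
ee_rot: [[-0.997, -0.082, -0.0], [-0.082, 0.997, 0.0], [0.0, 0.0, -1.0]]
contact_force: [-0.4, 0.9, 1.1]
opening: 22.9
grip_force: 49.3
```

>>> servo_tool:
  steps:
    - [0,-2.2,0,0,10]
    - [0,-2.2,0,0,10]
    - [0,-2.2,0,0,10]
    - [0,-2.2,0,0,10]
    - [0,-2.2,0,0,10]

```text
time_s: 40.42
eef_pos: [397.9, 161.3, 120.0]
ee_rot: [[-0.997, -0.082, -0.0], [-0.082, 0.997, 0.0], [0.0, 0.0, -1.0]]
contact_force: [0.1, 1.2, 1.2]
opening: 22.7
grip_force: 49.3
```

```bash
python3 - <<'E' 2>/dev/null
from h import *
plan(399.1,148.3,120.1,94.7)
c=snap('side','side14.png')
E
```

```text
t 40.42 pos [397.9 161.3 120. ] yaw_y 94.7 j6 -84.2 open 22.7 F [0.1 1.2 1.2]
 now-frame shift [ -0.1 -13.1  -0.1]
 twist 0.0 then shift [ -0.1 -13.1  -0.1]
```

>>> servo_tool:
  steps:
    - [0,-2.2,0,0,10]
    - [0,-2.2,0,0,10]
    - [0,-2.2,0,0,10]
    - [0,-2.2,0,0,10]
    - [0,-2.2,0,0,10]

```text
time_s: 41.1
eef_pos: [398.8, 150.4, 120.0]
ee_rot: [[-0.997, -0.082, -0.0], [-0.082, 0.997, 0.0], [0.0, 0.0, -1.0]]
contact_force: [0.9, 0.1, 0.6]
opening: 22.8
grip_force: 49.3
```

>>> servo_tool:
  steps:
    - [0,-1.4,0,0,10]
    - [0,-0.7,0,0,10]
    - [0,0,0,0,10]

```text
time_s: 41.48
eef_pos: [399.0, 148.3, 120.0]
ee_rot: [[-0.997, -0.082, -0.0], [-0.082, 0.997, -0.0], [0.0, -0.0, -1.0]]
contact_force: [0.3, 0.3, -0.2]
opening: 22.6
grip_force: 49.3
```

```bash
python3 - <<'E' 2>/dev/null
from h import *
plan(554.6,161,120.0,94.7)
c=snap('side','side15.png'); g=cv2.cvtColor(c['frame'],cv2.COLOR_RGB2GRAY)
print('tip pred',proj(c,(397.8,148,50)),'shaft30',proj(c,(397.8,148,80)),'out edge',proj(c,(398,144,50)),'lid',proj(c,(398,152,50)))
u,v=map(int,proj(c,(397.8,148,50)))
for k in range(-16,8): print(v+k,g[v+k,u-9:u+10])
E
```

```text
t 41.48 pos [399.  148.3 120. ] yaw_y 94.7 j6 -86.0 open 22.6 F [ 0.3  0.3 -0.2]
 now-frame shift [-1.561e+02 -1.000e-01 -0.000e+00]
 twist 0.0 then shift [-1.561e+02 -1.000e-01 -0.000e+00]
tip pred (np.float64(240.39521792954145), np.float64(235.62015027317295)) shaft30 (np.float64(239.49084403601006), np.float64(223.82049677313123)) out edge (np.float64(240.20606137310722), np.float64(236.73009874810106)) lid (np.float64(240.77277261304965), np.float64(234.52245064841108))
219 [165 166 168 164 141  83  58  62  61  58  58  80 111 136 174 181 182 179
 180]
220 [166 166 167 163 142  84  60  63  61  57  56  73 108 141 173 181 179 177
 177]
221 [167 166 166 165 145  83  55  59  63  57  56  64 100 145 174 179 178 179
 178]
222 [167 168 168 166 144  87  60  61  61  59  53  62 107 157 177 180 178 178
 178]
223 [168 165 168 166 145  94  62  62  61  60  57  60 114 168 180 179 177 178
 177]
224 [168 169 166 166 148  99  65  62  61  60  55  61 112 167 180 179 177 176
 175]
225 [166 168 168 165 152 111  68  60  61  59  54  60 114 169 180 177 177 176
 176]
226 [167 169 168 169 158 125  81  62  6
[... 671 characters left out ...]
77 102 107 104  98 100 101 102
 106]
235 [167 165 166 167 164 141  91  73  69  75 103 148 162 154 150 150 150 151
 153]
236 [167 165 166 165 155 122  84  77  87 101 129 170 180 171 170 170 169 167
 168]
237 [166 166 167 165 145  99  77  79  94 110 124 148 149 143 141 141 141 139
 138]
238 [166 167 168 164 145  94  75  79  89 101 104 107 110 108 107 108 108 106
 109]
239 [167 166 167 163 141  94  74  77  87  98  98  97  99  98  98  98 101 101
 100]
240 [165 166 165 156 127  87  75  78  85  97 102 101  97  94  97  96  99 100
 102]
241 [166 165 165 158 127  86  75  78  84  97 102 104 101  96  93  95 100 101
 103]
242 [165 166 166 164 141  93  76  74  83  98 102 106 103  99  95  97  99 100
 101]
```

>>> servo_tool:
  steps:
    - [-1,0,0,0,10]
    - [-1.8,0,0,0,10]
    - [-2.2,0,0,0,10]
    - [-2.2,0,0,0,10]
    - [-2.2,0,0,0,10]

```text
time_s: 42.15
eef_pos: [408.3, 149.1, 119.9]
ee_rot: [[-0.997, -0.082, -0.001], [-0.082, 0.997, -0.0], [0.001, -0.0, -1.0]]
contact_force: [-2.1, -0.0, 3.2]
opening: 23.1
grip_force: 49.5
```

>>> servo_tool:
  steps:
    - [-2.2,0,0,0,10]
    - [-2.2,0,0,0,10]
    - [-2.2,0,0,0,10]
    - [-2.2,0,0,0,10]
    - [-2.2,0,0,0,10]

```text
time_s: 42.78
eef_pos: [419.5, 150.1, 120.0]
ee_rot: [[-0.997, -0.082, 0.0], [-0.082, 0.997, 0.0], [-0.0, -0.0, -1.0]]
contact_force: [-0.7, -0.8, 0.8]
opening: 23.0
grip_force: 49.4
```

>>> servo_tool:
  steps:
    - [-2.2,0,0,0,10]
    - [-2.2,0,0,0,10]
    - [-2.2,0,0,0,10]
    - [-2.2,0,0,0,10]
    - [-2.2,0,0,0,10]

```text
time_s: 43.4
eef_pos: [430.4, 151.0, 120.0]
ee_rot: [[-0.997, -0.082, 0.0], [-0.082, 0.997, 0.0], [-0.0, 0.0, -1.0]]
contact_force: [-0.5, -0.5, 0.4]
opening: 22.9
grip_force: 49.4
```

>>> servo_tool:
  steps:
    - [-2.2,0,0,0,10]
    - [-2.2,0,0,0,10]
    - [-2.2,0,0,0,10]
    - [-2.2,0,0,0,10]
    - [-2.2,0,0,0,10]

```text
time_s: 44.02
eef_pos: [441.4, 151.9, 120.0]
ee_rot: [[-0.997, -0.082, -0.0], [-0.082, 0.997, 0.0], [0.0, 0.0, -1.0]]
contact_force: [-1.6, -0.1, 1.1]
opening: 22.8
grip_force: 49.4
```

```bash
python3 - <<'E' 2>/dev/null
from h import *
plan(554.6,161,120.0,94.7)
E
```

```text
t 44.02 pos [441.4 151.9 120. ] yaw_y 94.7 j6 -86.4 open 22.8 F [-1.6 -0.1  1.1]
 now-frame shift [-113.6   -0.2    0. ]
 twist 0.0 then shift [-113.6   -0.2    0. ]
```

>>> servo_tool:
  steps:
    - [-2.2,-0.1,0,0,10]
    - [-2.2,0,0,0,10]
    - [-2.2,0,0,0,10]
    - [-2.2,0,0,0,10]
    - [-2.2,0,0,0,10]

```text
time_s: 44.65
eef_pos: [452.4, 152.7, 120.0]
ee_rot: [[-0.997, -0.082, 0.0], [-0.082, 0.997, -0.0], [-0.0, -0.0, -1.0]]
contact_force: [-1.0, 0.7, 1.1]
opening: 23.0
grip_force: 49.4
```

>>> servo_tool:
  steps:
    - [-2.2,0,0,0,10]
    - [-2.2,0,0,0,10]
    - [-2.2,0,0,0,10]
    - [-2.2,0,0,0,10]
    - [-2.2,0,0,0,10]

```text
time_s: 45.28
eef_pos: [463.4, 153.6, 120.0]
ee_rot: [[-0.997, -0.082, 0.0], [-0.082, 0.997, -0.0], [-0.0, -0.0, -1.0]]
contact_force: [-2.0, 1.1, 1.0]
opening: 22.8
grip_force: 49.4
```

>>> servo_tool:
  steps:
    - [-2.2,0,0,0,10]
    - [-2.2,0,0,0,10]
    - [-2.2,0,0,0,10]
    - [-2.2,0,0,0,10]
    - [-2.2,0,0,0,10]

```text
time_s: 45.9
eef_pos: [474.3, 154.5, 120.0]
ee_rot: [[-0.997, -0.082, 0.0], [-0.082, 0.997, 0.0], [-0.0, 0.0, -1.0]]
contact_force: [-1.1, -0.8, 0.8]
opening: 22.6
grip_force: 49.4
```

>>> servo_tool:
  steps:
    - [-2.2,0,0,0,10]
    - [-2.2,0,0,0,10]
    - [-2.2,0,0,0,10]
    - [-2.2,0,0,0,10]
    - [-2.2,0,0,0,10]

```text
time_s: 46.52
eef_pos: [485.3, 155.4, 120.0]
ee_rot: [[-0.997, -0.082, -0.0], [-0.082, 0.997, 0.0], [0.0, 0.0, -1.0]]
contact_force: [-1.4, -0.0, 0.9]
opening: 22.9
grip_force: 49.4
```

>>> servo_tool:
  steps:
    - [-2.2,0,0,0,10]
    - [-2.2,0,0,0,10]
    - [-2.2,0,0,0,10]
    - [-2.2,0,0,0,10]
    - [-2.2,0,0,0,10]

```text
time_s: 47.15
eef_pos: [496.2, 156.3, 120.0]
ee_rot: [[-0.997, -0.082, 0.0], [-0.082, 0.997, 0.0], [-0.0, 0.0, -1.0]]
contact_force: [-1.4, -0.4, 1.2]
opening: 23.2
grip_force: 49.4
```

```bash
python3 - <<'E' 2>/dev/null
from h import *
plan(554.6,161,120.0,94.7)
E
```

```text
t 47.15 pos [496.2 156.3 120. ] yaw_y 94.7 j6 -86.8 open 23.2 F [-1.4 -0.4  1.2]
 now-frame shift [-58.5  -0.1   0. ]
 twist 0.0 then shift [-58.5  -0.1   0. ]
```

>>> servo_tool:
  steps:
    - [-2.2,0,0,0,10]
    - [-2.2,0,0,0,10]
    - [-2.2,0,0,0,10]
    - [-2.2,0,0,0,10]
    - [-2.2,0,0,0,10]

```text
time_s: 47.78
eef_pos: [507.2, 157.2, 120.0]
ee_rot: [[-0.997, -0.082, -0.0], [-0.082, 0.997, -0.0], [0.0, -0.0, -1.0]]
contact_force: [-1.3, -0.2, 1.5]
opening: 22.8
grip_force: 49.4
```

>>> servo_tool:
  steps:
    - [-2.2,0,0,0,10]
    - [-2.2,0,0,0,10]
    - [-2.2,0,0,0,10]
    - [-2.2,0,0,0,10]
    - [-2.2,0,0,0,10]

```text
time_s: 48.4
eef_pos: [518.2, 158.1, 120.0]
ee_rot: [[-0.997, -0.082, 0.0], [-0.082, 0.997, 0.0], [-0.0, 0.0, -1.0]]
contact_force: [-1.4, 0.2, 0.7]
opening: 22.9
grip_force: 49.4
```

>>> servo_tool:
  steps:
    - [-2.2,0,0,0,10]
    - [-2.2,0,0,0,10]
    - [-2.2,0,0,0,10]
    - [-2.2,0,0,0,10]
    - [-2.2,0,0,0,10]

```text
time_s: 49.02
eef_pos: [529.1, 159.0, 120.0]
ee_rot: [[-0.997, -0.082, -0.0], [-0.082, 0.997, -0.0], [0.0, -0.0, -1.0]]
contact_force: [-0.8, -0.2, 1.4]
opening: 22.9
grip_force: 49.4
```

>>> servo_tool:
  steps:
    - [-2.2,0,0,0,10]
    - [-2.2,0,0,0,10]
    - [-2.2,0,0,0,10]
    - [-2.2,0,0,0,10]
    - [-2.2,0,0,0,10]

```text
time_s: 49.65
eef_pos: [540.1, 159.9, 120.0]
ee_rot: [[-0.997, -0.082, 0.0], [-0.082, 0.997, -0.0], [-0.0, -0.0, -1.0]]
contact_force: [-1.4, 0.2, 1.2]
opening: 23.3
grip_force: 49.4
```

>>> servo_tool:
  steps:
    - [-2.2,0,0,0,10]
    - [-2.2,0,0,0,10]
    - [-2.2,0,0,0,10]
    - [-2.2,0,0,0,10]
    - [-2.2,0,0,0,10]

```text
time_s: 50.28
eef_pos: [551.0, 160.8, 120.0]
ee_rot: [[-0.997, -0.082, 0.0], [-0.082, 0.997, 0.0], [-0.0, 0.0, -1.0]]
contact_force: [-2.3, 0.1, 0.8]
opening: 22.7
grip_force: 49.4
```

>>> servo_tool:
  steps:
    - [-2.2,0,0,0,10]
    - [-1.6,0,0,0,10]
    - [0,0,0,0,10]
    - [0,0,0,0,10]

```text
time_s: 50.78
eef_pos: [554.9, 161.2, 120.0]
ee_rot: [[-0.997, -0.082, 0.0], [-0.082, 0.997, 0.0], [-0.0, 0.0, -1.0]]
contact_force: [-0.9, 0.3, 1.3]
opening: 23.0
grip_force: 49.4
```

```bash
python3 - <<'E' 2>/dev/null
from h import *
plan(554.6,161,120.0,94.7)
c=snap('side','side16.png'); f=c['frame'].astype(int); u,v=map(int,proj(c,(553.3,160.7,50))); print(u,v)
m=(f[...,0]>f[...,1]+50)&(f[...,0]>f[...,2]+50); ys,xs=np.nonzero(m[v-8:v+9,u-12:u+13]); print('red',list(zip(xs+u-12,ys+v-8)))
g=cv2.cvtColor(c['frame'],cv2.COLOR_RGB2GRAY)
for k in range(-8,5): print(v+k,g[v+k,u-9:u+10].tolist())
E
```

```text
t 50.77 pos [554.9 161.2 120. ] yaw_y 94.7 j6 -87.1 open 23.0 F [-0.9  0.3  1.3]
 now-frame shift [ 0.3 -0.1  0. ]
 twist 0.0 then shift [ 0.3 -0.1  0. ]
314 234
red []
226 [73, 75, 86, 103, 109, 109, 103, 89, 68, 62, 60, 66, 98, 152, 178, 180, 181, 180, 181]
227 [83, 81, 83, 89, 90, 90, 91, 81, 66, 61, 62, 69, 108, 162, 180, 182, 180, 181, 182]
228 [83, 83, 83, 81, 83, 85, 82, 70, 62, 63, 61, 72, 119, 169, 181, 180, 181, 180, 181]
229 [82, 84, 82, 83, 86, 85, 82, 73, 63, 61, 62, 79, 129, 174, 184, 182, 180, 182, 182]
230 [89, 89, 88, 89, 90, 90, 91, 81, 66, 60, 64, 88, 136, 169, 177, 174, 174, 174, 172]
231 [91, 89, 88, 89, 90, 92, 92, 84, 68, 61, 63, 83, 117, 139, 143, 140, 141, 141, 141]
232 [80, 79, 74, 73, 74, 74, 76, 69, 64, 63, 62, 71, 89, 95, 96, 91, 91, 95, 100]
233 [68, 65, 61, 62, 61, 62, 63, 60, 58, 61, 66, 82, 98, 101, 98, 99, 98, 98, 101]
234 [75, 75, 75, 74, 75, 74, 75, 71, 66, 65, 80, 113, 144, 149, 147, 147, 149, 149, 148]
235 [94, 94, 95, 92, 92, 93, 93, 92, 85, 84, 98, 131, 162, 167, 165, 166, 165, 165, 165]
236 [98, 99, 96, 97, 97, 97, 96, 97, 95, 94, 104, 120, 136, 140, 138, 138, 137, 136, 136]
237 [95, 93, 93, 94, 93, 93, 94, 94, 96, 96, 97, 102, 105, 105, 106, 105, 103, 105, 103]
238 [91, 93, 93, 92, 95, 94, 92, 92, 92, 94, 96, 100, 98, 100, 97, 96, 97, 97, 95]
```

>>> servo_tool:
  steps:
    - [-1,0,0,0,10]
    - [0,0,-3,0,10]
    - [0,0,-22,0,10]
    - [0,0,-30,0,10]
    - [0,0,-27,0,10]

```text
time_s: 51.45
eef_pos: [556.0, 161.2, 202.8]
ee_rot: [[-0.997, -0.082, 0.001], [-0.082, 0.997, 0.0], [-0.001, -0.0, -1.0]]
contact_force: [0.3, 0.2, -2.4]
opening: 22.5
grip_force: 49.2
```

>>> servo_tool:
  steps:
    - [-6,-41,0,0,10]
    - [-6,-41,0,0,10]
    - [-6,-41,0,0,10]
    - [-6,-41,0,0,10]
    - [-6,-41,0,0,10]

```text
time_s: 52.08
eef_pos: [602.8, -42.0, 201.9]
ee_rot: [[-0.997, -0.082, 0.001], [-0.082, 0.997, -0.0], [-0.001, -0.0, -1.0]]
contact_force: [0.6, -0.3, -0.3]
opening: 22.9
grip_force: 49.3
```

>>> servo_tool:
  steps:
    - [-5,-30,0,0,10]
    - [0,-8,0,0,10]
    - [0,0,0,0,10]
    - [0,0,0,0,10]

```text
time_s: 52.58
eef_pos: [610.3, -76.8, 201.9]
ee_rot: [[-0.997, -0.083, -0.0], [-0.083, 0.997, 0.001], [0.0, 0.001, -1.0]]
contact_force: [-0.1, 0.5, -0.5]
opening: 22.8
grip_force: 49.3
```

```bash
python3 - <<'E' 2>/dev/null
from h import *
plan(611.8,-81.2,86,94.7)
E
```

```text
t 52.58 pos [610.3 -76.8 201.9] yaw_y 94.8 j6 -110.0 open 22.8 F [-0.1  0.5 -0.5]
 now-frame shift [ -1.2  -4.6 115.9]
 twist 0.001 then shift [ -1.2  -4.6 115.9]
```

>>> servo_tool:
  steps:
    - [-1.2,-4.6,10,0,10]
    - [0,0,20,0,10]
    - [0,0,20,0,10]
    - [0,0,20,0,10]
    - [0,0,20,0,10]

```text
time_s: 53.2
eef_pos: [611.8, -82.3, 110.3]
ee_rot: [[-0.997, -0.082, -0.001], [-0.082, 0.997, 0.0], [0.001, 0.0, -1.0]]
contact_force: [0.2, -0.1, -1.9]
opening: 23.0
grip_force: 49.3
```

>>> servo_tool:
  steps:
    - [0,0,15,0,10]
    - [0,0,8,0,10]
    - [0,0,0,0,10]
    - [0,0,0,0,10]

```text
time_s: 53.7
eef_pos: [612.9, -82.8, 89.9]
ee_rot: [[-0.997, -0.082, 0.002], [-0.082, 0.997, -0.0], [-0.002, -0.001, -1.0]]
contact_force: [-0.4, -0.1, -1.4]
opening: 22.9
grip_force: 49.3
```

```bash
python3 - <<'E' 2>/dev/null
from h import *
plan(611.8,-81.2,86,94.7)
E
```

```text
t 53.7 pos [612.9 -82.8  89.9] yaw_y 94.7 j6 -110.4 open 22.9 F [-0.4 -0.1 -1.4]
 now-frame shift [1.  1.7 3.9]
 twist 0.0 then shift [1.  1.7 3.9]
```

>>> servo_tool:
  steps:
    - [1,1.5,2.5,0,10]
    - [0,0,1.5,0,10]
    - [0,0,0,0,10]
    - [0,0,0,0,10]

```text
time_s: 54.2
eef_pos: [611.2, -81.1, 85.5]
ee_rot: [[-0.997, -0.082, 0.0], [-0.082, 0.997, 0.0], [-0.001, 0.0, -1.0]]
contact_force: [-1.8, 0.5, 1.4]
opening: 22.9
grip_force: 49.6
```

>>> servo_tool:
  steps:
    - [0,0,0.5,0,10]
    - [0,0,0,0,24]
    - [0,0,0,0,30]
    - [0,0,0,0,45]
    - [0,0,0,0,45]

```text
time_s: 54.82
eef_pos: [610.9, -81.3, 84.3]
ee_rot: [[-0.997, -0.082, -0.0], [-0.082, 0.997, -0.0], [0.0, -0.0, -1.0]]
contact_force: [-1.1, 0.3, -0.2]
opening: 45.0
grip_force: 0.0
```

>>> servo_tool:
  steps:
    - [0,0,-15,0,45]
    - [0,0,-35,0,45]
    - [0,0,-40,0,45]
    - [0,0,0,0,45]

```text
time_s: 55.32
eef_pos: [614.7, -82.2, 180.9]
ee_rot: [[-0.997, -0.082, 0.011], [-0.082, 0.997, -0.003], [-0.011, -0.004, -1.0]]
contact_force: [0.0, 0.9, 0.2]
opening: 44.8
grip_force: 0.0
```

```bash
python3 - <<'E' 2>/dev/null
from h import *
plan(645.3,86.8,150,109-51.6)
c=snap('side','side17.png')
for X in [(611,-93,150),(611,-93,110),(611,-105,94)]: print(X,px(c,*proj(c,X)).round(0), c['frame'][int(proj(c,X)[1]),int(proj(c,X)[0])])
E
```

```text
t 55.33 pos [614.7 -82.2 180.9] yaw_y 94.7 j6 -110.3 open 44.8 F [0.  0.9 0.2]
 now-frame shift [-44.1 166.   30.7]
 twist 0.651 then shift [ 65.6 158.7  30.7]
(611, -93, 150) [611. -92. 149.] [96 37  0]
(611, -93, 110) [611. -92. 110.] [72 28  2]
(611, -105, 94) [ 611. -103.   92.] [18 19 19]
```

>>> servo_tool:
  steps:
    - [0,0,0,0.163,40]
    - [0,0,0,0.163,40]
    - [0,0,0,0.163,40]
    - [0,0,0,0.162,40]
    - [13,31.5,0,0,40]

```text
time_s: 56.0
eef_pos: [616.0, -49.1, 173.1]
ee_rot: [[-0.84, 0.542, -0.003], [0.542, 0.84, -0.0], [0.002, -0.002, -1.0]]
contact_force: [0.5, 0.5, -0.4]
opening: 40.1
grip_force: 0.0
```

>>> servo_tool:
  steps:
    - [13,31.5,0,0,40]
    - [13,31.5,0,0,40]
    - [13,31.5,10,0,40]
    - [13,31.5,10,0,40]
    - [0,0,0,0,40]

```text
time_s: 56.62
eef_pos: [639.2, 89.0, 151.9]
ee_rot: [[-0.844, 0.536, -0.005], [0.536, 0.844, 0.0], [0.004, -0.002, -1.0]]
contact_force: [0.4, -0.3, -0.1]
opening: 40.2
grip_force: 0.0
```

```bash
python3 - <<'E' 2>/dev/null
from h import *
plan(645.3,87,46,109-51.6)
E
```

```text
t 56.62 pos [639.2  89.  151.9] yaw_y 57.6 j6 -57.4 open 40.2 F [ 0.4 -0.3 -0.1]
 now-frame shift [ -6.7   1.8 105.8]
 twist 0.004 then shift [ -6.7   1.9 105.8]
```

>>> servo_tool:
  steps:
    - [-4,1,20,0,40]
    - [0,0,20,0,40]
    - [0,0,0,0,40]
    - [0,0,0,0,40]
  force: 30

```text
time_s: 57.12
eef_pos: [644.9, 84.6, 114.2]
ee_rot: [[-0.842, 0.539, -0.001], [0.539, 0.842, 0.0], [0.0, -0.0, -1.0]]
contact_force: [1.0, -0.4, -0.4]
opening: 39.8
grip_force: 0.0
```

```bash
python3 - <<'E' 2>/dev/null
from h import *
plan(645.3,87,46,109-51.6)
E
```

```text
t 57.12 pos [644.9  84.6 114.2] yaw_y 57.4 j6 -57.5 open 39.8 F [ 1.  -0.4 -0.4]
 now-frame shift [ 0.9  2.3 68.2]
 twist -0.001 then shift [ 0.9  2.3 68.2]
```

>>> servo_tool:
  steps:
    - [1,2.3,25,0,40]
    - [0,0,25,0,40]
    - [0,0,14,0,40]
    - [0,0,4,0,40]
    - [0,0,0,0,40]

```text
time_s: 57.75
eef_pos: [646.0, 87.7, 47.2]
ee_rot: [[-0.843, 0.539, 0.001], [0.539, 0.843, 0.0], [-0.001, 0.001, -1.0]]
contact_force: [0.4, 0.2, 1.0]
opening: 39.8
grip_force: 0.0
```

>>> servo_tool:
  steps:
    - [0,0,0,0,10]
    - [0,0,0,0,0]
    - [0,0,0,0,0]
    - [0,0,0,0,0]

```text
time_s: 58.25
eef_pos: [647.1, 88.7, 48.1]
ee_rot: [[-0.843, 0.538, 0.004], [0.538, 0.843, 0.001], [-0.003, 0.003, -1.0]]
contact_force: [3.8, 5.2, 3.5]
opening: 13.1
grip_force: 34.0
```

>>> servo_tool:
  steps:
    - [0,0,0,-0.15,0]
    - [0,0,0,-0.15,0]
    - [0,0,0,-0.15,0]
    - [0,0,0,-0.15,0]
    - [0,0,0,-0.15,0]

```text
time_s: 58.88
eef_pos: [646.9, 87.3, 48.0]
ee_rot: [[-0.983, -0.185, 0.003], [-0.185, 0.983, -0.001], [-0.003, -0.001, -1.0]]
contact_force: [1.2, 0.9, 4.6]
opening: 12.9
grip_force: 34.1
```

>>> servo_tool:
  steps:
    - [0,0,0,-0.15,0]
    - [0,0,0,0,0]
    - [0,0,0,0,0]

```text
time_s: 59.25
eef_pos: [646.9, 87.0, 48.0]
ee_rot: [[-0.947, -0.322, 0.003], [-0.322, 0.947, -0.001], [-0.003, -0.002, -1.0]]
contact_force: [2.0, -0.0, 5.5]
opening: 13.0
grip_force: 34.3
```

```bash
python3 - <<'E' 2>/dev/null
from h import *
plan(645.3,87,46,109); s=manip.sense(); print(s['ft_torque'],s['grip_force'])
E
```

```text
t 59.25 pos [646.9  87.   48. ] yaw_y 108.8 j6 -108.7 open 13.0 F [ 2.  -0.   5.5]
 now-frame shift [1.6 0.5 2. ]
 twist -0.003 then shift [1.6 0.5 2. ]
[-0.0272986  -0.46023929  0.05497902] 34.28764343261719
```

Release, lift clear and check with the top camera.

>>> servo_tool:
  steps:
    - [0,0,0,0,25]
    - [0,0,0,0,40]
    - [0,0,0,0,40]
    - [0,0,-30,0,40]
    - [0,0,-50,0,40]

```text
time_s: 59.88
eef_pos: [642.4, 87.6, 123.8]
ee_rot: [[-0.946, -0.325, -0.008], [-0.325, 0.946, -0.0], [0.007, 0.002, -1.0]]
contact_force: [0.8, -0.2, 0.1]
opening: 39.7
grip_force: 0.0
```

>>> servo_tool:
  steps:
    - [0,0,-40,0,40]
    - [30,-10,0,0,40]
    - [50,-20,0,0,40]
    - [50,-20,0,0,40]
    - [50,-20,0,0,40]

```text
time_s: 60.5
eef_pos: [496.1, -37.9, 166.1]
ee_rot: [[-0.946, -0.325, -0.001], [-0.325, 0.946, -0.0], [0.001, -0.0, -1.0]]
contact_force: [-0.1, -0.6, 0.6]
opening: 39.9
grip_force: 0.0
```

>>> servo_tool:
  steps:
    - [0,-40,0,0,40]
    - [0,-40,0,0,40]
    - [0,0,0,0,40]
    - [0,0,0,0,40]

```text
time_s: 61.0
eef_pos: [523.3, -112.3, 166.0]
ee_rot: [[-0.946, -0.325, -0.001], [-0.325, 0.946, 0.001], [0.001, 0.001, -1.0]]
contact_force: [0.4, 0.2, -0.6]
opening: 40.2
grip_force: 0.0
```

```bash
python3 - <<'E' 2>/dev/null
from h import *
c0=cv2.imread('pics/top0.png').astype(int); p=load('top')['frame'][:,:,::-1].astype(int) # green-dot image
c=snap('top','top18.png'); n=c['frame'][:,:,::-1].astype(int)
print(manip.sense()['eef_pos'])
D=lambda a,b,v0,v1,u0,u1:round(float(np.abs(a-b)[v0:v1,u0:u1].mean()),2)
print('dial vs start',D(n,c0,180,225,305,350),'vs green',D(n,p,180,225,305,350))
print('cup',D(n,c0,130,165,360,395),'bottle',D(n,c0,145,180,425,460),'probe/stand',D(n,c0,200,250,388,442),'case vs after-hasp',D(n,p,235,352,165,295))
for q in [(427,217)]: print(px(c,*q).round(0))
for X in [(420,180,56),(540,300,56),(436,317,62)]: print(X,px(c,*proj(c,X)).round(1))
E
```

```text
[ 523.27389769 -111.82562514  166.02533011]
dial vs start 6.36 vs green 13.5
cup 5.74 bottle 6.29 probe/stand 7.83 case vs after-hasp 4.78
[612. -77. 162.]
(420, 180, 56) [420.9 180.6  56.2]
(540, 300, 56) [539.4 299.3  55.1]
(436, 317, 62) [436.3 318.   61.8]
```

```bash
python3 -c "
from bench import manip
print(manip.job_done())"
```

```text
the job is handed in; nothing more can be done
None
```

The job is handed in at about 61 s of the 210 s limit: the one loose instrument is in the case, lid and hasp are shut, the seam was traced from green mark to red at about 1.8 cm/s, the probe is back in its stand and the dial is back at its stop; the hand-in gave no verdict, but my last camera check showed everything in place with the cup and bottle unmoved.

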